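Clamp a test cassette on the infrared spectrometer with its slip-clutch press

TASK

Get the white test cassette that lies on its own to the right of the small infrared spectrometer ready for a scan: lay it flat over the crystal in the middle of the round steel deck and let go, then swing the press arm round over it until the arm meets its stop, and turn the black clutch knob clockwise until the clutch slips and clicks. Stop turning after one or two clicks and let go of the knob, and do not press hard on the deck with the cassette, as the crystal cracks easily.

Things in the scene. Friction and masses are not known exactly. Their poses are not given: they have to be found in the camera images.
- crystal (a point): the crystal (dark dot, 8 mm) in the middle of the round flat steel deck (96 mm across, top 60 mm above the worktop) of the spectrometer, a white and grey case 250 x 190 mm, fixed. The point is at the deck's surface; x runs to the arm's post (105 mm behind the crystal), z up. A low grey cover, top 82 mm up, begins 120 mm behind the crystal.
- post_top (a point): the point 133 mm above the worktop on the vertical axis of the arm's post (hub 40 mm across, top at 132 mm), 105 mm behind the crystal.
- knob_grip (a point): centre of the black knurled clutch knob, an upright cylinder 34 mm across and 26 mm high (134 to 160 mm above the worktop, this point 147 mm) on the free end of the press arm. z up; x lies opposite to the red line on its top. Clockwise seen from above screws the pressure foot down; the knob stays at its height. It may be let go and taken again, and stays where it is left.
- collar_mark (a point): centre of the underside of the aluminium collar (30 mm across, 125 to 133 mm up) under the knob; its axes turn with the screw and agree with the knob's until the clutch slips. Running free the knob takes under 0.1 N m (some 0.03 when paused); once the foot bears this climbs to 0.12 to 0.17, then the clutch slips: torque falls to about 0 within each 22 degree click, and the collar stands still.
- foot_face (a point): centre of the lower face of the steel pressure foot (14 mm across) that hangs under the arm's head; at the start 7 to 14 mm above the level of the deck.
- cassette_centre (a point): centre (half-way up) of the white plastic test cassette, 37 x 62 x 6 mm, 20 g, lying flat; x along its 37 mm width, y along its 62 mm length, z up. Either way round will do on the deck.
- pressure_foot: the pressure foot as a body; its origin is foot_face, z up.
- cassette: the cassette as a body; its origin is the centre of its underside.
- tip_box: bystander: clear pipette tip box with closed lid, 89 x 120 mm and 83 mm high, origin at the centre of its underside.
- timer: bystander: white count-down timer 62 x 78 x 21 mm, origin at the centre of its underside.
- green_cup: bystander: small green measuring cup, 47 mm across and 38 mm high, origin at the centre of its underside.
- dropper_bottle: bystander: small white bottle 25 mm across and 56 mm high, origin at the centre of its underside.
- swing_arm (a joint): swing of the press arm about its post, rad: 0 at its stop, with the knob straight over the crystal; it starts 1.05 to 1.75, swung out to the right (counter-clockwise seen from above), and closes clockwise. Stiff hinge, about 1.5 N at the knob. Knob axis 105 mm from the post; arm 22 mm wide, 103 to 121 mm up, its round head under the knob 34 mm across, 98 to 124 mm up.
- deck: the round steel deck as a body; its origin and axes are those of crystal.
Things that resemble listed ones, but are neither listed nor needed, are in the scene too. Leave any blue or purple look-alike of the cassette alone.

How it is judged (in metres and radians):
On the way, in this order (a step that is already met when the one before it is completed fails the run):
1. the cassette lies flat on the deck over the crystal, let go, the arm still swung out (horizontal distance between cassette_centre and crystal below 0.012 m and z of cassette_centre in the frame of crystal below 0.006 m and angle between cassette_centre's own z axis and vertical below 0.06 rad and contact force between the fingers and cassette below 0.3 N and horizontal distance between foot_face and crystal above 0.05 m), for 0.2 s.
2. the arm is swung over the cassette, to its stop (horizontal distance between foot_face and crystal below 0.005 m and contact force between pressure_foot and cassette below 2 N), for 0.2 s.
3. the foot bears on the cassette and the clutch has clicked (contact force between pressure_foot and cassette above 10 N and angle between the x axis of knob_grip and the x axis of collar_mark, either way round above 0.25 rad), for 0.1 s.
At the end, for the whole second after the job is handed in: The cassette lies flat on the deck with its centre within 12 mm of the crystal, the arm is at its stop (foot within 5 mm of straight over the crystal), the foot bears on the cassette with more than 10 N, and the clutch has slipped by at least one click (more than 0.25 rad) and less than 1.1 rad (all of step 3 and horizontal distance between cassette_centre and crystal below 0.012 m and z of cassette_centre in the frame of crystal below 0.006 m and angle between cassette_centre's own z axis and vertical below 0.06 rad and horizontal distance between foot_face and crystal below 0.005 m and angle between the x axis of knob_grip and the x axis of collar_mark, either way round below 1.1 rad); the robot touches nothing.
It fails at once if the clutch is run on for more than 63 degrees (to a third click) (angle between the x axis of knob_grip and the x axis of collar_mark, either way round above 1.1 rad).
It fails at once if the cassette is pushed down on the deck with more than 40 N by hand (not by the foot) (contact force between cassette and deck above 40 N and contact force between pressure_foot and cassette below 2 N).
It fails at once if a bystander is moved by more than 30 mm (distance of any of tip_box, timer, green_cup, dropper_bottle from where it was at the start of the episode above 0.03 m).
It also fails if it takes over 72 s, if anything falls off the work surface, if the arm or the gripper's body presses on something with over 40 N, if the wrist force passes 120 N, or if a joint passes its speed limit or range.

ROBOT

A 6-joint arm with a two-finger parallel gripper is mounted at the origin on a cart in front of the work surface, level with it; the furniture and walls round the work are solid. World frame = base frame: x ahead of the robot, y to its left, z up, the work surface at z = 0. Lengths are in mm, angles in rad, forces in N, time in s.
With the tool pointing down it reaches from about 275 to 750 mm from the base axis. Payload 10.2 kg.
Tool frame: the origin (TCP) lies at the very end of the fingers, on their centre line; the grasp point (between the pads) lies behind it (ctrl.grasp_offset is the z of the grasp point in the tool frame, in mm); z points along the fingers, y is the direction in which the jaws open and shut (so a half turn about z gives the same grasp; the last joint's range is limited). The gripper opens to 85 mm and grips with 20 to 120 N. Pads are 22 mm wide; open, the fingers measure 114 mm over their backs; the gripper's body (76 mm by 85 mm) begins 54 mm behind the grasp point. The pads swing forward as they close: fully open they stand 13 mm farther back than shut.
Start: joints at [-1.495, 0.313, 1.498, -0, 1.331, -0.223], TCP at [154.533, -501.747, 203.694] pointing down, gripper open.
Joint ranges: [-2.94, 2.94], [-0.97, 2.17], [0.19, 2.56], [-1.23, 4.37], [0.02, 3.11], [-2.88, 2.88]. Speed limits (rad/s): [2.39, 2.39, 3.01, 3.14, 3.14, 3.14].

INTERFACE

Orientations are given as a unit quaternion [w, x, y, z].
In Python, from rig import ctrl, capture, job gives the robot as it stands. The module is installed in compiled form; this text tells all that it offers.
- The arm moves only by the tool move_arm, never from a script. Its argument "series" is a list of rows, each a list of 7 numbers: the turn, a rotation vector about the tool's x, y, z in rad, then the shift along the tool's x, y, z in cm, then the opening, from 0 (shut) to 1 (fully open). A call has 1 to 5 rows; each row is the pose to reach, as a shift and turn from the pose measured when the call began, along the tool's axes at that moment; what a row does not reach only later rows make up. A row lasts 1/12 s, in which the tool goes at most 41.7 mm and 7.16 degrees, less where a joint would pass 70% of its speed; a pose out of reach is approached as far as the arm can. A call with a gripper value outside its range is refused whole. The fingers move at their own pace and stop on an object; "grip_force" is the grip in N (left out, the last holds). Time passes only in rows, so rows that repeat a pose let the fingers close. It gives the time, the measured TCP pose, the force and the opening at its end, in the units of the state.
- ctrl.sense(): the state, without advancing time (a new reading comes with each control period).
- capture(name): name is "side" or "top" or "wrist"; returns a dict with "frame" (400x640x3 uint8, red, green, blue), "mtx" (3x3 intrinsics, pixels), "R" (3x3) and "t" (3): a world point X has camera coordinates R X + t. Camera axes: x right, y down, z forward; pixel columns grow to the right and rows downward; lengths in mm; the calibration is good to about 2 mm. A picture is of the moment at which its call begins. There is no depth.
- job.finish_job(): hands the job in, once; it reports no verdict.
The state is a dict: "time_s": time; "joints": joint angles; "dq": joint speeds; "tau": joint torques, N m; "eef_pos": TCP position; "ee_rot": TCP orientation; "force": force on the tool from outside, world axes, zero at the start; "wrist_torque": the same for the moment, N m; "grip_width": opening from 0.0 (shut) to 1.0 (fully open).
Only numpy, scipy, OpenCV 4.12 (cv2) and the standard library are available. Lean on these libraries where they do the work, as an engineer would, in place of code of your own. Each camera call takes 0.05 s, during which the arm holds its last target.

## Working session

There is one attempt and no reset: what is moved stays moved. The work goes in short steps, Python scripts to look and compute and a tool call to move; the robot and the scene stay as the last step left them, time stands still between calls to the robot, and variables do not carry over. Pictures are saved under pics/ and viewed, and the job is handed in when it is done.

Besides the shell and the picture viewer there is one more tool, called as a command line: name --pt "numbers of a row" for each row, then --argument value for the rest. move_arm: Moves the arm, as the interface text tells. Its arguments: {"type":"object","properties":{"series":{"type":"array","items":{"type":"array","items":{"type":"number"}}},"grip_force":{"type":"number"}},"required":["series"]}

```bash
mkdir -p pics; python3 - <<'E'
from rig import ctrl,capture,job
import cv2,numpy as np
s=ctrl.sense();print(s, ctrl.grasp_offset)
for n in ["side","top","wrist"]:
    c=capture(n);cv2.imwrite(f"pics/{n}0.png",c["frame"][:,:,::-1]);print(n,c["mtx"].tolist(),c["R"].round(4).tolist(),c["t"])
    np.savez(f"{n}0.npz",**c)
E
```

```text
{'time_s': 0.0, 'joints': array([-1.49541482e+00,  3.13457124e-01,  1.49843504e+00,  3.03497787e-05,
        1.33100587e+00, -2.23410721e-01]), 'dq': array([-0.00114871, -0.00095682, -0.00027989, -0.00129852,  0.00043523,
        0.00065887]), 'tau': array([ 3.52117313e-04, -4.12265790e+01, -2.59738612e+01, -1.78491005e-04,
        4.16212308e-03, -5.21319265e-06]), 'eef_pos': array([ 154.51094797, -501.44408973,  203.13222591]), 'ee_rot': array([-6.49812282e-04,  9.88861469e-01,  1.48837394e-01,  6.29624281e-05]), 'force': array([-0.45896444,  0.06932957, -0.06981317]), 'wrist_torque': array([-0.05701119,  0.04397477,  0.02950591]), 'grip_width': 1.001344272930713} -18.700000000000003
side [[390.2168734280198, 0.0, 319.0347116309218], [0.0, 390.2168734280198, 200.47397854361978], [0.0, 0.0, 1.0]] [[-0.9996, -0.0182, 0.0196], [-0.0266, 0.619, -0.7849], [0.0022, -0.7852, -0.6193]] [ 582.01051283   24.32910439 1154.7781694 ]
top [[388.57209119676577, 0.0, 320.9940438651716], [0.0, 388.57209119676577, 201.79732871985706], [0.0, 0.0, 1.0]] [[-0.0086, -0.9995, 0.0312], [-0.9919, 0.0045, -0.1269], [0.1267, -0.0321, -0.9914]] [ 101.56261982  586.61483671 1023.27480439]
wrist [[296.47693445463693, 0.0, 323.3903976280606], [0.0, 296.47693445463693, 200.69777191492489], [0.0, 0.0, 1.0]] [[0.294, -0.9558, -0.0017], [-0.9096, -0.2803, 0.3068], [-0.2937, -0.0886, -0.9518]] [-523.91754073  -39.91509091  381.40081588]
```

View pics/top0.png

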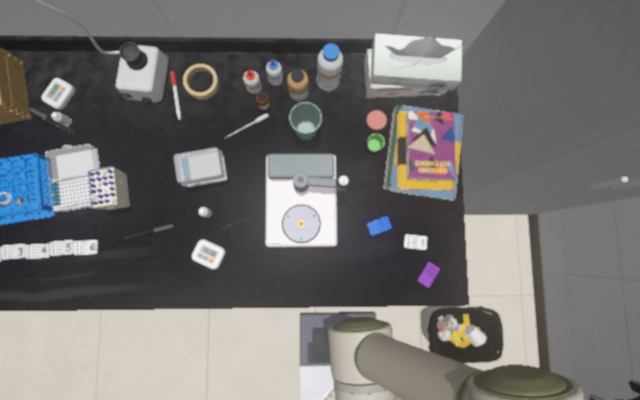

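View pics/side0.png

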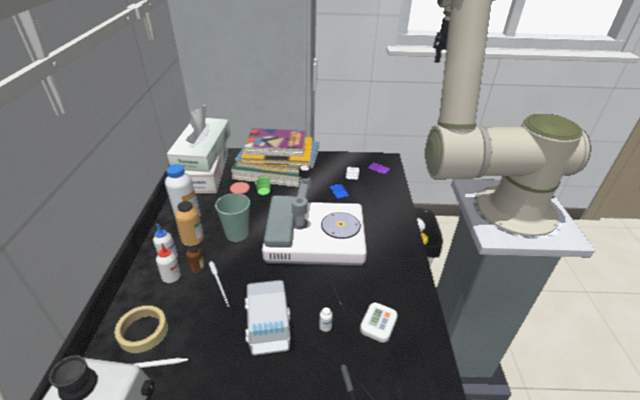

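View pics/wrist0.png

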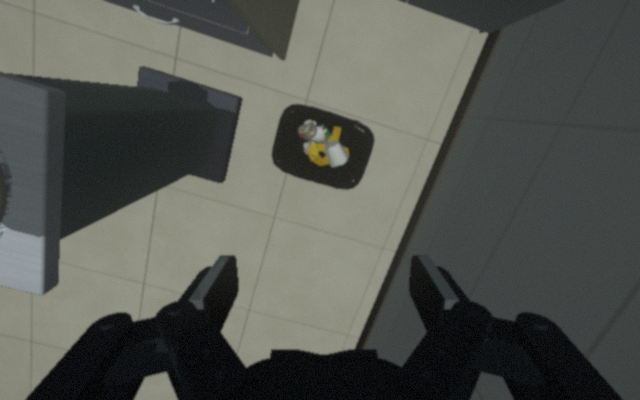

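The top view shows three flat candidates to the right of the spectrometer: blue (379,226), purple (429,274) and white (416,242). There is also a row of white ones at the far left, around (50,250). The white one at (416,242) fits the description, so I'll enlarge it to confirm.

```bash
cat > h.py <<'E'
import numpy as np,cv2
def ray(c,u,v):
    K,R,t=c["mtx"],np.array(c["R"]),np.array(c["t"])
    d=R.T@np.linalg.inv(K)@np.array([u,v,1.]);o=-R.T@t
    return o,d/np.linalg.norm(d)
def plane(c,u,v,z):
    o,d=ray(c,u,v);return o+d*(z-o[2])/d[2]
def proj(c,X):
    p=c["mtx"]@(np.array(c["R"])@np.array(X,float)+np.array(c["t"]));return p[:2]/p[2]
def crop(c,x0,y0,x1,y1,s,fn):
    im=c["frame"][y0:y1,x0:x1,::-1]
    cv2.imwrite(fn,cv2.resize(im,None,fx=s,fy=s,interpolation=cv2.INTER_CUBIC))
E
python3 - <<'E'
from h import *
t=np.load("top0.npz");s=np.load("side0.npz")
crop(t,255,140,455,290,4,"pics/topc.png")
crop(s,250,150,410,270,5,"pics/sidec.png")
E
```

```text
(no output)
```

View pics/topc.png

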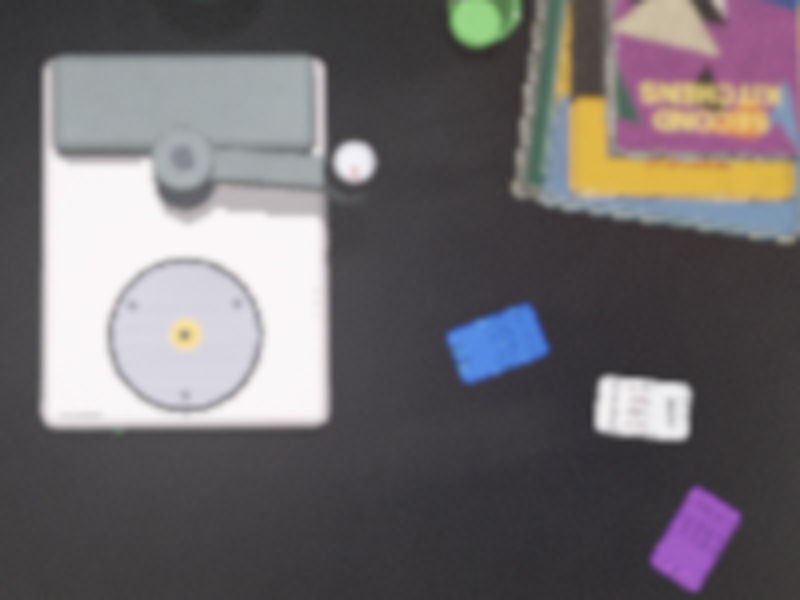

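View pics/sidec.png

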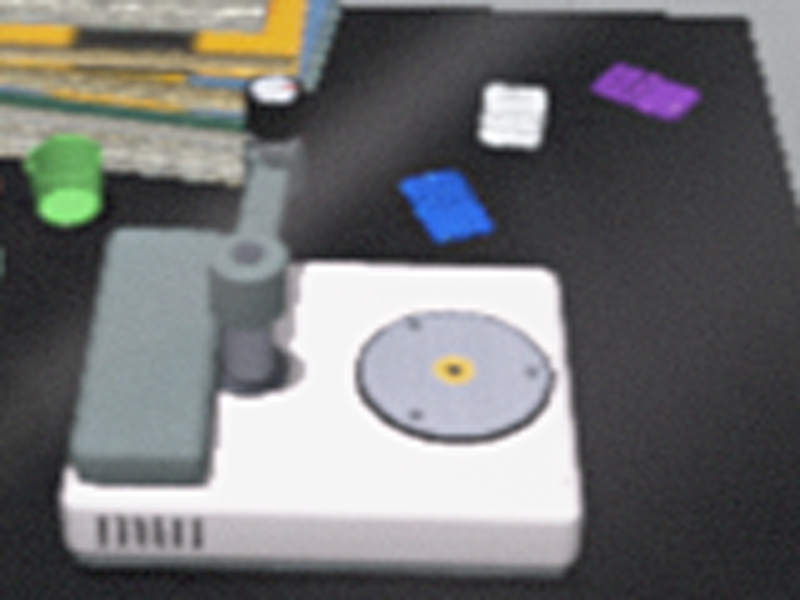

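The crop confirms it: white cassette at (416,242) with its long side along image x, and the blue and purple ones are look-alikes. The knob is at (343,181) with a white top. Next I'll measure positions.

```bash
python3 - <<'E'
from h import *
t=np.load("top0.npz");s=np.load("side0.npz")
def blob(c,x0,y0,x1,y1,f):
    hsv=cv2.cvtColor(c["frame"],cv2.COLOR_RGB2HSV)[y0:y1,x0:x1].astype(int)
    m=f(hsv).astype(np.uint8);n,l,st,ce=cv2.connectedComponentsWithStats(m)
    k=1+np.argmax(st[1:,4]);cn,_=cv2.findContours((l==k).astype(np.uint8),0,1)
    r=cv2.minAreaRect(cn[0]);return ce[k]+[x0,y0],st[k,4],r,cv2.boxPoints(r)+[x0,y0]
wh=lambda h:(h[...,2]>130)&(h[...,1]<60)
ye=lambda h:(h[...,1]>80)&(h[...,0]>15)&(h[...,0]<35)
for n,c,b in (("top",t,(395,225,440,260)),("side",s,(340,160,362,183))):
    ce,a,r,bx=blob(c,*b,wh);print(n,"cas",ce,a,plane(c,*ce,6 if n=="top" else 5));print([plane(c,*p,6)[:2].round(1).tolist() for p in bx])
for n,c,b in (("top",t,(290,210,312,235)),("side",s,(330,215,352,232))):
    ce,a,r,bx=blob(c,*b,ye);print(n,"crystal",ce,a,plane(c,*ce,60))
for n,c,b in (("top",t,(335,170,352,190)),("side",s,(297,163,312,172))):
    ce,a,r,bx=blob(c,*b,wh);print(n,"knob",ce,a,plane(c,*ce,160))
print("post top",plane(t,255+182/4,140+157/4,132),"side",plane(s,250+248/5,150+254/5,132))
for q in((60,58),(40,425),(329,425)):print("case",plane(t,255+q[0]/4,140+q[1]/4,55))
# green cup bases
E
```

```text
top cas [415.2994186  241.46511628] 344 [ 478.39206213 -165.3415748     6.        ]
[[499.4, -134.4], [498.9, -199.2], [457.3, -197.3], [457.8, -132.9]]
side cas [352.17006803 172.61904762] 147 [ 476.64886461 -159.84584081    5.        ]
[[495.8, -190.8], [455.7, -192.7], [459.9, -122.9], [498.3, -121.1]]
top crystal [300.90909091 223.40909091] 22 [526.90933603 152.01650851  60.        ]
side crystal [340.25       223.67857143] 28 [526.34689623 155.20268644  60.        ]
top knob [343.07368421 179.92631579] 95 [624.61689053  47.68799798 160.        ]
side knob [305.24074074 166.66666667] 54 [620.54316511  47.57640399 160.        ]
post top [631.81117084 151.38314531 132.        ] side [629.36263597 156.45064933 132.        ]
case [714.50945672 235.3048486   55.        ]
case [467.83792897 246.40277197  55.        ]
case [466.28789567  56.38854542  55.        ]
```

```bash
cat > plan.py <<'E'
import sys,numpy as np
from scipy.spatial.transform import Rotation as Ro
from rig import ctrl
def plan(x,y,z,yaw,s=None):
    s=s or ctrl.sense();q=s["ee_rot"];R0=Ro.from_quat([q[1],q[2],q[3],q[0]])
    c,d=np.cos(yaw),np.sin(yaw)
    T=Ro.from_matrix(np.array([[-d,c,0],[c,d,0],[0,0,-1.]]).astype(float))  # cols: x=(-s,c), y=(c,s), z=-1
    rv=(R0.inv()*T).as_rotvec();sh=R0.inv().apply(np.array([x,y,z])-s["eef_pos"])/10
    return rv.round(3),sh.round(2)
def st():
    s=ctrl.sense();q=s["ee_rot"];R0=Ro.from_quat([q[1],q[2],q[3],q[0]]).as_matrix()
    print("t",round(s["time_s"],2),"p",s["eef_pos"].round(1),"yawY",round(float(np.arctan2(R0[1,1],R0[0,1])),3),"q",s["joints"].round(3),"F",s["force"].round(2),"M",s["wrist_torque"].round(3),"tau6",round(float(s["tau"][5]),3),"g",round(s["grip_width"],3))
if __name__=="__main__":
    st();a=list(map(float,sys.argv[1:]))
    for i in range(0,len(a),4):print(*plan(*a[i:i+4]))
E
python3 plan.py 478 -163 150 0
```

```text
t 0.15 p [ 154.5 -501.5  203.3] yawY -1.272 q [-1.495  0.313  1.498  0.     1.331 -0.223] F [-0.07 -0.01  1.52] M [0.048 0.044 0.034] tau6 -0.0 g 1.001
[-1.000e-03 -1.000e-03 -1.272e+00] [ 40.88 -22.83   5.36]
```

move_arm --pt "0 0 -1.272 40.9 -22.8 3.0 1" --pt "0 0 -1.272 40.9 -22.8 3.0 1" --pt "0 0 -1.272 40.9 -22.8 3.0 1" --pt "0 0 -1.272 40.9 -22.8 3.0 1" --pt "0 0 -1.272 40.9 -22.8 3.0 1"

```text
time_s: 0.57
eef_pos: [299.1, -349.8, 190.1]
ee_rot: [-0.0, 0.894, 0.448, 0.0]
force: [0.3, -0.3, 0.1]
grip_width: 1.0
```

```bash
python3 plan.py 470 -163 160 0
```

```text
t 0.57 p [ 299.1 -349.8  190.1] yawY -0.641 q [-1.119  0.182  1.703  0.     1.257 -0.478] F [ 0.3 -0.3  0.1] M [-0.043  0.008 -0.045] tau6 0.559 g 1.0
[-0.    -0.001 -0.641] [25.19  2.52  3.03]
```

move_arm --pt "0 0 -0.641 25.2 2.5 3.0 1" --pt "0 0 -0.641 25.2 2.5 3.0 1" --pt "0 0 -0.641 25.2 2.5 3.0 1" --pt "0 0 -0.641 25.2 2.5 3.0 1" --pt "0 0 -0.641 25.2 2.5 3.0 1"

```text
time_s: 0.98
eef_pos: [438.4, -196.5, 165.7]
ee_rot: [-0.0, 0.713, 0.701, 0.0]
force: [0.1, -1.2, -0.1]
grip_width: 0.999
```

```bash
python3 plan.py 470 -163 150 0
```

```text
t 0.98 p [ 438.4 -196.5  165.7] yawY -0.016 q [-6.660e-01  2.500e-01  1.685e+00  1.000e-03  1.207e+00 -6.510e-01] F [ 0.15 -1.21 -0.08] M [-0.05   0.003  0.002] tau6 0.583 g 0.999
[ 0.    -0.001 -0.016] [3.4  3.1  1.57]
```

move_arm --pt "0 0 -0.016 3.4 3.1 1.5 0.7" --pt "0 0 -0.016 3.4 3.1 1.5 0.7" --pt "0 0 -0.016 3.4 3.1 1.5 0.7"

```text
time_s: 1.23
eef_pos: [470.5, -161.0, 149.6]
ee_rot: [-0.001, 0.706, 0.708, 0.0]
force: [-0.5, -0.1, 0.3]
grip_width: 0.698
```

```bash
cat > snap.py <<'E'
import sys
from rig import capture
from h import *
n,tag=sys.argv[1:3]
c=capture(n);np.savez(tag+".npz",**c);cv2.imwrite(f"pics/{tag}.png",c["frame"][:,:,::-1])
E
python3 snap.py wrist w1; python3 plan.py
```

```text
t 1.28 p [ 469.9 -162.5  150.3] yawY 0.002 q [-0.569  0.303  1.657  0.     1.183 -0.571] F [0.63 0.14 0.58] M [ 0.002  0.01  -0.012] tau6 0.155 g 0.697
```

View pics/w1.png

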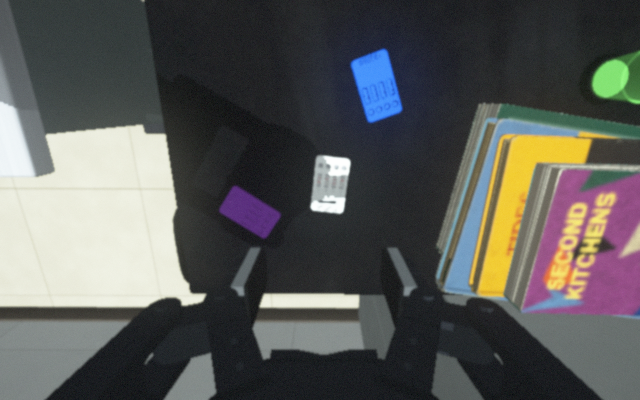

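The wrist view shows the white cassette at (331,184), the blue one at (376,85) and the purple one at (250,212). The jaws line up with the cassette's width.

```bash
cat > cas.py <<'E'
import sys
from h import *
def cas(c,box,z=6,th=110):
    x0,y0,x1,y1=box
    hsv=cv2.cvtColor(c["frame"],cv2.COLOR_RGB2HSV)[y0:y1,x0:x1].astype(int)
    m=((hsv[...,2]>th)&(hsv[...,1]<50)).astype(np.uint8)
    m=cv2.morphologyEx(m,cv2.MORPH_CLOSE,np.ones((5,5)))
    n,l,st,ce=cv2.connectedComponentsWithStats(m);k=1+np.argmax(st[1:,4])
    cn=max(cv2.findContours((l==k).astype(np.uint8),0,1)[0],key=cv2.contourArea)
    P=np.array([plane(c,p[0][0]+x0,p[0][1]+y0,z)[:2] for p in cn],np.float32)
    return cv2.minAreaRect(P)
if __name__=="__main__":
    c=np.load(sys.argv[1]);b=list(map(int,sys.argv[2:6]));z=float(sys.argv[6])
    for th in(100,130):
        r=cas(c,b,z,th);print(r,cv2.boxPoints(r).round(1).tolist())
E
python3 cas.py w1.npz 295 140 365 230 5
```

```text
((477.16278076171875, -164.95298767089844), (65.14046478271484, 38.83241653442383), 83.5188980102539) [[454.20001220703125, -195.10000610351562], [492.79998779296875, -199.5], [500.1000061035156, -134.8000030517578], [461.5, -130.39999389648438]]
((477.15325927734375, -164.74497985839844), (64.23294830322266, 38.26218032836914), 83.49746704101562) [[454.5, -194.5], [492.5, -198.8000030517578], [499.79998779296875, -135.0], [461.79998779296875, -130.6999969482422]]
```

```bash
python3 plan.py 477.2 -164.9 40 -0.11 477.2 -164.9 8 -0.11
```

```text
t 1.28 p [ 469.9 -162.5  150.3] yawY 0.002 q [-0.569  0.303  1.657  0.     1.183 -0.571] F [0.63 0.14 0.58] M [ 0.002  0.01  -0.012] tau6 0.155 g 0.697
[-0.001 -0.001  0.112] [-0.25  0.74 11.03]
[-0.001 -0.001  0.112] [-0.25  0.74 14.23]
```

move_arm --pt "0 0 0.11 -0.25 0.74 4 0.6" --pt "0 0 0.11 -0.25 0.74 8 0.6" --pt "0 0 0.11 -0.25 0.74 11.0 0.6" --pt "0 0 0.11 -0.25 0.74 13.2 0.6" --pt "0 0 0.11 -0.25 0.74 13.2 0.6"

```text
time_s: 1.7
eef_pos: [474.3, -165.2, 15.0]
ee_rot: [-0.004, 0.745, 0.667, -0.001]
force: [-0.6, 1.1, -0.5]
grip_width: 0.599
```

```bash
python3 snap.py wrist w2; python3 plan.py 477.2 -164.9 5 -0.11;python3 cas.py w2.npz 260 110 400 330 5
```

```text
t 1.75 p [ 475.7 -165.8   17.5] yawY -0.11 q [-0.568  0.504  1.764  0.     0.878 -0.458] F [ 0.31 -0.35  1.  ] M [ 0.051 -0.042 -0.005] tau6 -0.005 g 0.604
[-0.004 -0.002 -0.   ] [0.1  0.14 1.25]
((477.222412109375, -164.966796875), (63.66891098022461, 37.62184143066406), 83.7568359375) [[455.1000061035156, -194.60000610351562], [492.5, -198.6999969482422], [499.3999938964844, -135.39999389648438], [462.0, -131.3000030517578]]
((477.375732421875, -164.8963165283203), (62.2881965637207, 37.07004165649414), 83.94000244140625) [[455.70001220703125, -193.89999389648438], [492.5, -197.8000030517578], [499.1000061035156, -135.89999389648438], [462.20001220703125, -132.0]]
```

View pics/w2.png

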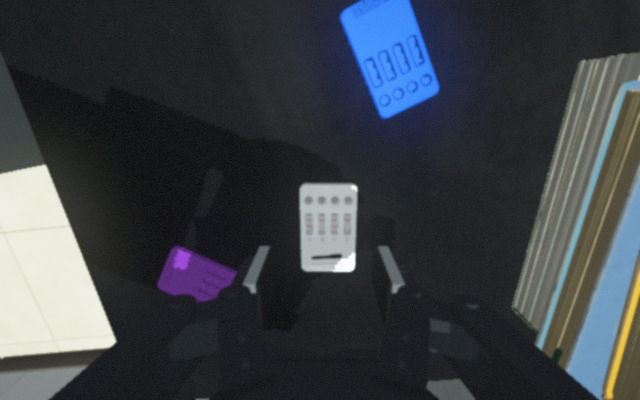

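The wrist view shows the cassette between the jaws, (300–357, 183–272), square to the pads. I'll check where the finger tips really lie relative to the TCP.

```bash
python3 - <<'E'
from h import *
c=np.load("w2.npz");p=np.array([475.7,-165.8,17.5]);y=np.array([np.cos(.11),-np.sin(.11),0]);x=np.array([np.sin(.11),np.cos(.11),0])
for z in(0,8,16):
  for s in(-1,1):
    print(z,s,[proj(c,p+s*25.5*y+e*x+[0,0,z]).round(0).tolist() for e in(-11,0,11)])
E
```

```text
0 -1 [[286.0, 255.0], [285.0, 239.0], [284.0, 223.0]]
0 1 [[366.0, 255.0], [367.0, 239.0], [367.0, 223.0]]
8 -1 [[284.0, 261.0], [283.0, 245.0], [282.0, 228.0]]
8 1 [[368.0, 261.0], [368.0, 245.0], [369.0, 228.0]]
16 -1 [[282.0, 268.0], [281.0, 251.0], [280.0, 233.0]]
16 1 [[369.0, 268.0], [370.0, 251.0], [371.0, 233.0]]
```

```bash
python3 - <<'E'
from h import *
c=dict(np.load("w2.npz"));f=c["frame"].astype(float);c["frame"]=(255*(f/255)**.45).astype(np.uint8)
crop(c,200,150,440,330,3,"pics/w2c.png")
E
```

```text
(no output)
```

View pics/w2c.png

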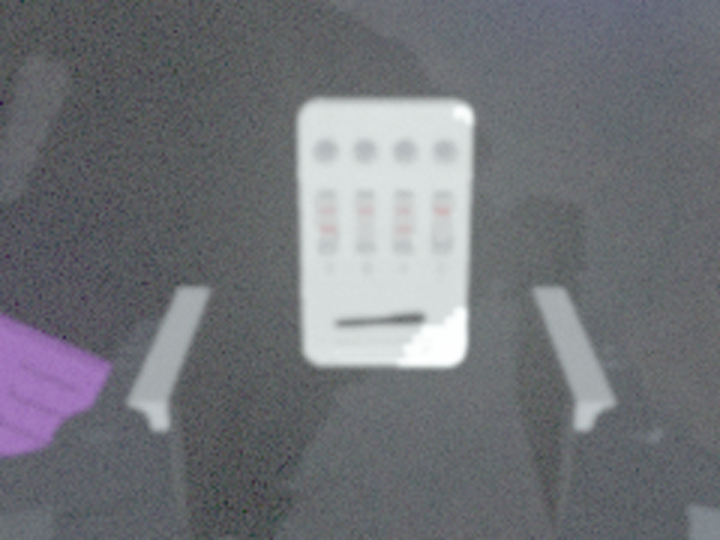

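move_arm --pt "0 0 0 0.1 0.16 0.5 0.6" --pt "0 0 0 0.1 0.16 1.0 0.6" --pt "0 0 0 0.1 0.16 1.0 0.6"

```text
time_s: 2.0
eef_pos: [477.5, -165.5, 8.0]
ee_rot: [-0.002, 0.745, 0.667, -0.0]
force: [-0.7, 0.2, -0.9]
grip_width: 0.597
```

```bash
python3 snap.py wrist w3; python3 plan.py 477.3 -164.9 3 -0.11;python3 - <<'E'
from h import *
c=dict(np.load("w3.npz"));f=c["frame"].astype(float);c["frame"]=(255*(f/255)**.45).astype(np.uint8)
crop(c,200,150,440,330,3,"pics/w3c.png")
E
```

```text
t 2.05 p [ 477.6 -165.3    8.2] yawY -0.111 q [-0.566  0.522  1.766  0.     0.857 -0.455] F [0.34 0.13 0.82] M [ 0.02   0.018 -0.029] tau6 0.001 g 0.599
[-0.003 -0.002 -0.001] [ 0.04 -0.03  0.52]
```

View pics/w3c.png

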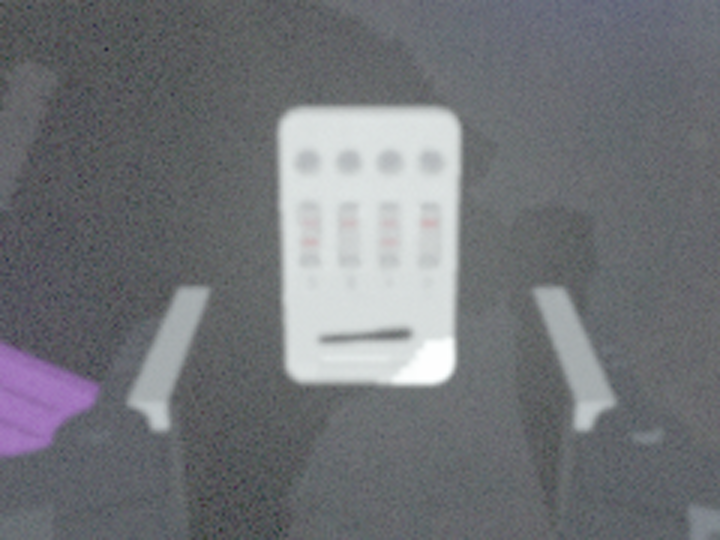

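```bash
python3 - <<'E'
from h import *
c=np.load("w3.npz");p=np.array([477.6,-165.3,8.2]);a=-.111;y=np.array([np.cos(a),np.sin(a),0]);x=np.array([-np.sin(a),np.cos(a),0])
o=-c["R"].T@c["t"]-p;print("cam in tool x,y,up",o@x,o@y,o[2])
for (u,v) in((269.5,246),(378.5,246),(252.5,292)):
  _,d=ray(c,u,v)
  for w in(25.5,28,30,33):
    k=((-w if u<320 else w)-o@y)/(d@y);q=o+k*d;print(u,w,"x",(q@x).round(1),"up",q[2].round(1))
E
```

```text
cam in tool x,y,up 78.37840327733576 0.8229750263640183 171.04262171116892
269.5 25.5 x 14.8 up 43.0
269.5 28 x 8.8 up 30.9
269.5 30 x 3.9 up 21.1
269.5 33 x -3.3 up 6.6
378.5 25.5 x 17.2 up 47.7
378.5 28 x 11.0 up 35.2
378.5 30 x 6.1 up 25.2
378.5 33 x -1.4 up 10.2
252.5 25.5 x 13.7 up 78.2
252.5 28 x 7.6 up 69.4
252.5 30 x 2.7 up 62.4
252.5 33 x -4.7 up 51.8
```

move_arm --pt "0 0 0 0.0 0 0.4 0.55" --pt "0 0 0 0.0 0 0.6 0.55" --pt "0 0 0 0.0 0 0.6 0.55"

```text
time_s: 2.3
eef_pos: [477.5, -165.3, 2.0]
ee_rot: [-0.002, 0.745, 0.667, -0.001]
force: [-0.1, 0.3, 0.7]
grip_width: 0.551
```

```bash
python3 snap.py side s3; python3 plan.py 477.3 -164.9 3 -0.11;python3 - <<'E'
from h import *
c=dict(np.load("s3.npz"));f=c["frame"].astype(float);c["frame"]=(255*(f/255)**.6).astype(np.uint8)
print(proj(c,[477.5,-165,2]))
crop(c,310,120,410,195,8,"pics/s3c.png")
E
```

```text
t 2.35 p [ 477.5 -165.3    2.1] yawY -0.111 q [-0.565  0.533  1.769  0.     0.844 -0.455] F [-0.22  0.18  0.45] M [-0.013  0.004 -0.001] tau6 -0.001 g 0.549
[-0.003 -0.002 -0.001] [ 0.03 -0.03 -0.09]
[351.76978775 172.48631542]
```

View pics/s3c.png

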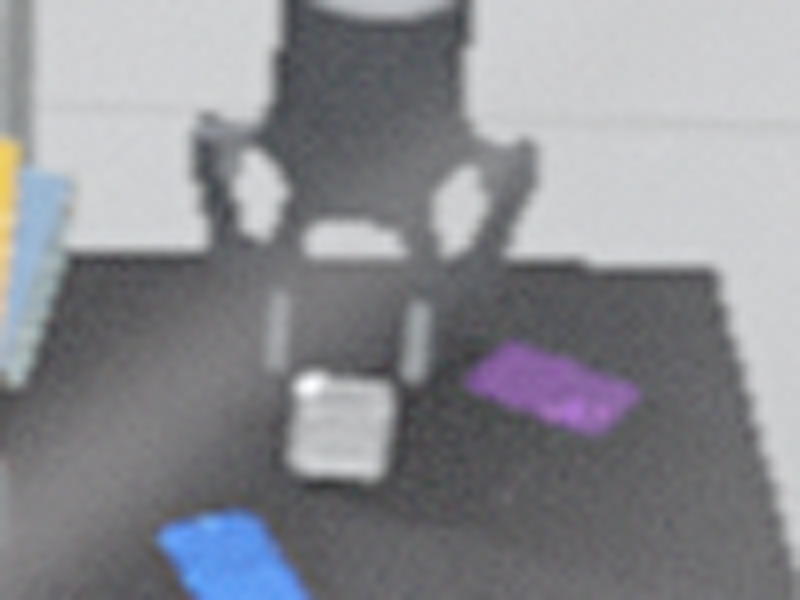

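Both views put the pad tips about 30 mm above the table, although the TCP reads 2 mm. I'll go down in small steps while watching the force.

move_arm --pt "0 0 0 0 0 0.3 0.55" --pt "0 0 0 0 0 0.3 0.55"

```text
time_s: 2.52
eef_pos: [477.4, -165.1, -1.2]
ee_rot: [-0.002, 0.745, 0.667, -0.001]
force: [0.3, 0.8, -0.8]
grip_width: 0.551
```

move_arm --pt "0 0 0 0 0 0.3 0.55" --pt "0 0 0 0 0 0.6 0.55" --pt "0 0 0 0 0 0.6 0.55"

```text
time_s: 2.77
eef_pos: [477.0, -164.9, -7.9]
ee_rot: [-0.003, 0.745, 0.667, -0.001]
force: [0.4, 0.4, 0.1]
grip_width: 0.55
```

```bash
python3 plan.py; python3 snap.py side s4;python3 - <<'E'
from h import *
c=dict(np.load("s4.npz"));f=c["frame"].astype(float);c["frame"]=(255*(f/255)**.6).astype(np.uint8)
crop(c,310,120,410,195,8,"pics/s4c.png")
E
```

```text
t 2.77 p [ 477.  -164.9   -7.9] yawY -0.111 q [-0.565  0.55   1.774  0.     0.822 -0.455] F [0.37 0.41 0.05] M [ 0.035  0.007 -0.036] tau6 -0.0 g 0.55
```

View pics/s4c.png

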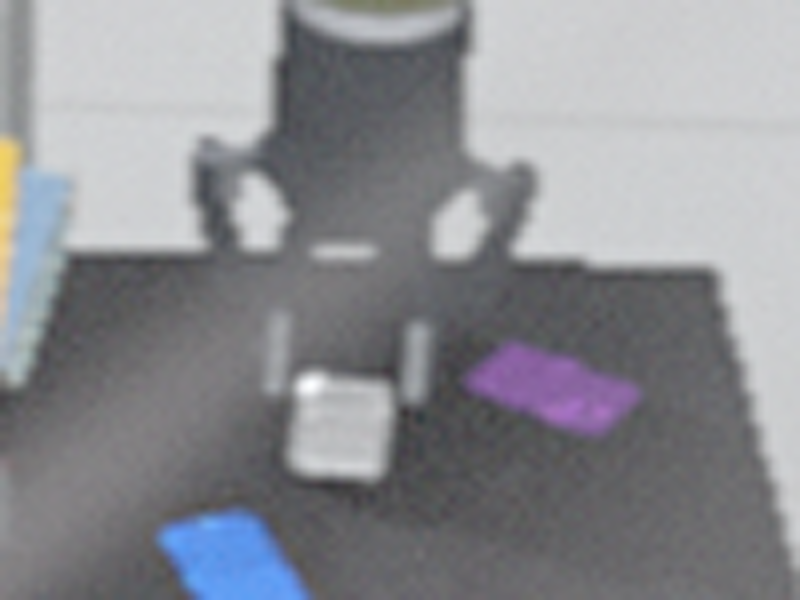

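move_arm --pt "0 0 0 0 0 0.4 0.55" --pt "0 0 0 0 0 0.8 0.55" --pt "0 0 0 0 0 1.2 0.55" --pt "0 0 0 0 0 1.2 0.55"

```text
time_s: 3.15
eef_pos: [476.6, -164.7, -20.5]
ee_rot: [-0.003, 0.745, 0.667, -0.001]
force: [-1.1, -0.4, 0.0]
grip_width: 0.554
```

```bash
python3 plan.py; python3 snap.py wrist w5;python3 - <<'E'
from h import *
c=dict(np.load("w5.npz"));f=c["frame"].astype(float);c["frame"]=(255*(f/255)**.5).astype(np.uint8)
crop(c,200,150,440,330,3,"pics/w5c.png")
E
```

```text
t 3.15 p [ 476.6 -164.7  -20.5] yawY -0.111 q [-0.565  0.573  1.78   0.     0.795 -0.455] F [-1.06 -0.42  0.04] M [-0.003 -0.029 -0.026] tau6 -0.0 g 0.554
```

View pics/w5c.png

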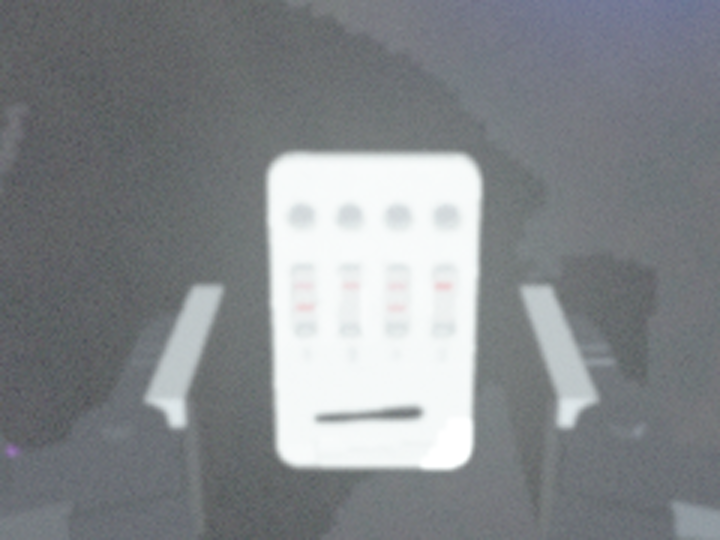

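move_arm --pt "0 0 0 0.0 0.05 0.3 0.55" --pt "0 0 0 0 0.05 0.6 0.55" --pt "0 0 0 0 0.05 0.6 0.55"

```text
time_s: 3.45
eef_pos: [477.0, -164.6, -26.7]
ee_rot: [-0.003, 0.745, 0.667, -0.001]
force: [0.1, -0.8, -1.3]
grip_width: 0.553
```

```bash
python3 plan.py; python3 snap.py wrist w6;python3 - <<'E'
from h import *
c=dict(np.load("w6.npz"));f=c["frame"].astype(float);c["frame"]=(255*(f/255)**.5).astype(np.uint8)
crop(c,200,150,440,330,3,"pics/w6c.png")
E
```

```text
t 3.45 p [ 477.  -164.6  -26.7] yawY -0.111 q [-0.565  0.585  1.781  0.     0.783 -0.454] F [ 0.09 -0.78 -1.25] M [ 0.065 -0.013  0.03 ] tau6 0.001 g 0.553
```

View pics/w6c.png

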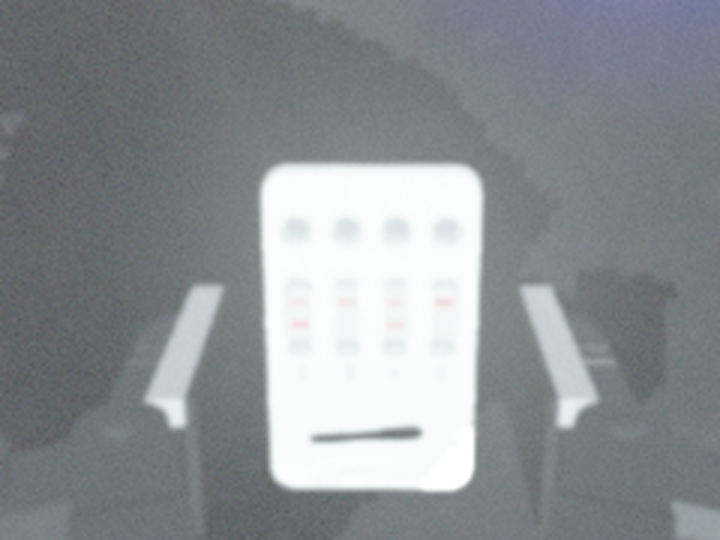

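move_arm --pt "0 0 0 0 0 0.2 0.55" --pt "0 0 0 0 0 0.3 0.55" --pt "0 0 0 0 0 0.3 0.55"

```text
time_s: 3.75
eef_pos: [477.0, -164.6, -29.7]
ee_rot: [-0.003, 0.745, 0.667, -0.001]
force: [0.2, 0.2, -0.6]
grip_width: 0.551
```

```bash
python3 plan.py
```

```text
t 3.75 p [ 477.  -164.6  -29.7] yawY -0.111 q [-0.565  0.591  1.781  0.     0.777 -0.454] F [ 0.18  0.19 -0.61] M [ 0.017 -0.045  0.002] tau6 0.0 g 0.551
```

move_arm --pt "0 0 0 0 0 0.15 0.55" --pt "0 0 0 0 0 0.25 0.55" --pt "0 0 0 0 0 0.25 0.55"

```text
time_s: 4.0
eef_pos: [477.4, -164.8, -30.2]
ee_rot: [-0.003, 0.745, 0.667, -0.001]
force: [-8.9, 4.6, 24.3]
grip_width: 0.554
```

```bash
python3 plan.py; python3 snap.py side s7;python3 - <<'E'
from h import *
c=dict(np.load("s7.npz"));f=c["frame"].astype(float);c["frame"]=(255*(f/255)**.6).astype(np.uint8)
crop(c,310,120,410,195,8,"pics/s7c.png")
E
```

```text
t 4.0 p [ 477.4 -164.8  -30.2] yawY -0.11 q [-0.565  0.592  1.781 -0.     0.774 -0.455] F [-8.89  4.62 24.31] M [0.613 0.883 0.15 ] tau6 0.084 g 0.554
```

View pics/s7c.png

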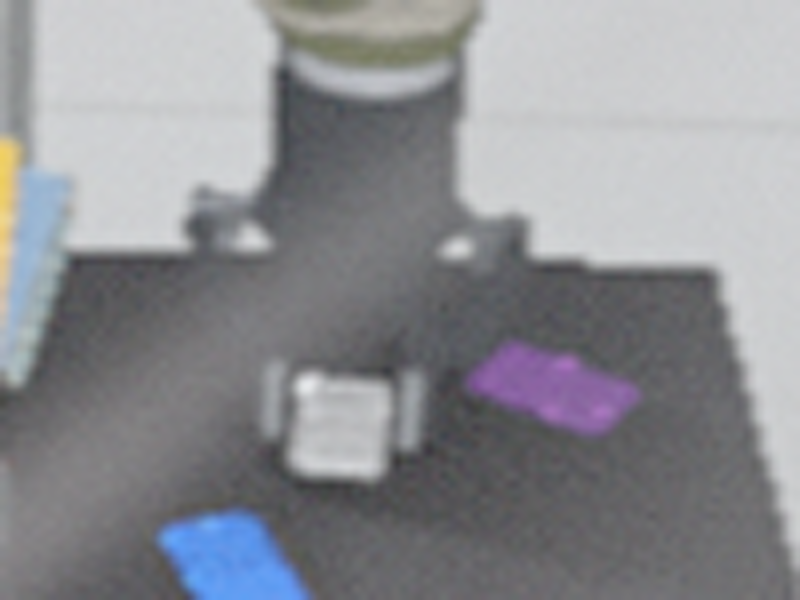

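Contact came at a TCP reading of −30.2, so the true tips sit about 30 mm above the reported TCP at this opening. I'll back off about 3 mm and close on the cassette.

move_arm --pt "0 0 0 0 0 -0.3 0.55" --pt "0 0 0 0 0 -0.3 0.3" --pt "0 0 0 0 0 -0.3 0.3" --pt "0 0 0 0 0 -0.3 0.3" --pt "0 0 0 0 0 -0.3 0.3" --grip_force 25

```text
time_s: 4.47
eef_pos: [478.0, -165.1, -26.3]
ee_rot: [-0.002, 0.745, 0.667, -0.001]
force: [-1.9, 1.3, 14.5]
grip_width: 0.418
```

```bash
python3 plan.py
```

```text
t 4.47 p [ 478.  -165.1  -26.3] yawY -0.11 q [-0.565  0.585  1.779 -0.     0.782 -0.455] F [-1.91  1.33 14.51] M [0.283 0.439 0.027] tau6 0.001 g 0.418
```

move_arm --pt "0 0 0 0 0 -2 0.3" --pt "0 0 0 0 0 -5 0.3" --pt "0 0 0 0 0 -9 0.3" --pt "0 0 0 0 0 -13 0.3" --pt "0 0 0 0 0 -13 0.3"

```text
time_s: 4.88
eef_pos: [481.5, -167.2, 110.4]
ee_rot: [0.004, 0.745, 0.667, 0.001]
force: [0.8, -1.3, 0.1]
grip_width: 0.419
```

```bash
python3 plan.py 515 130 120 0; python3 snap.py wrist w8
```

```text
t 4.88 p [ 481.5 -167.2  110.4] yawY -0.11 q [-0.564  0.37   1.678 -0.     1.086 -0.455] F [ 0.79 -1.3   0.07] M [-0.055 -0.05  -0.01 ] tau6 0.0 g 0.419
[ 0.007  0.004 -0.11 ] [29.9   0.08 -1.06]
```

View pics/w8.png

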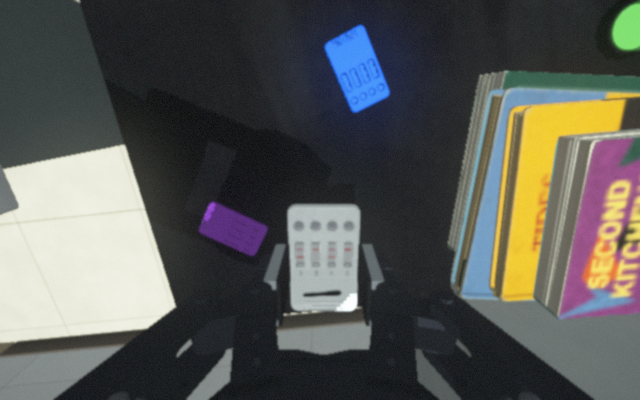

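The wrist view shows the cassette held square between the pads at (323,257). Now to the deck.

move_arm --pt "0 0 -0.11 30 0 -1 0.3" --pt "0 0 -0.11 30 0 -1 0.3" --pt "0 0 -0.11 30 0 -1 0.3" --pt "0 0 -0.11 30 0 -1 0.3" --pt "0 0 -0.11 30 0 -1 0.3"

```text
time_s: 5.35
eef_pos: [501.8, 43.3, 111.2]
ee_rot: [0.001, 0.707, 0.707, -0.0]
force: [0.8, -0.8, -0.3]
grip_width: 0.414
```

```bash
python3 plan.py 515 80 120 0
```

```text
t 5.35 p [501.8  43.3 111.2] yawY -0.0 q [-1.460e-01  3.610e-01  1.689e+00 -1.000e-03  1.091e+00 -1.450e-01] F [ 0.84 -0.84 -0.3 ] M [-0.076 -0.024 -0.024] tau6 -1.365 g 0.414
[ 0.001  0.001 -0.   ] [ 3.67  1.32 -0.88]
```

move_arm --pt "0 0 0 2 1.3 0 0.3" --pt "0 0 0 2 1.3 0 0.3"

```text
time_s: 5.52
eef_pos: [515.0, 67.2, 109.6]
ee_rot: [-0.0, 0.706, 0.708, -0.0]
force: [0.7, 0.2, -0.6]
grip_width: 0.419
```

```bash
python3 snap.py wrist w9; python3 plan.py 515 80 120 0
```

```text
t 5.57 p [514.4  65.2 109.5] yawY 0.003 q [-9.900e-02  3.940e-01  1.644e+00 -1.000e-03  1.105e+00 -1.020e-01] F [-0.59 -0.43  0.46] M [0.033 0.003 0.006] tau6 0.303 g 0.415
[-0.002  0.001  0.003] [ 1.48  0.06 -1.05]
```

View pics/w9.png

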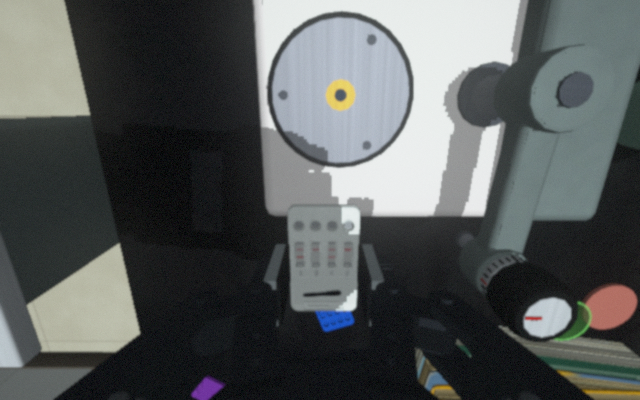

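```bash
python3 - <<'E'
from h import *
c=np.load("w9.npz")
hsv=cv2.cvtColor(c["frame"],cv2.COLOR_RGB2HSV).astype(int)
m=((hsv[...,1]>120)&(hsv[...,0]>15)&(hsv[...,0]<35))[70:120,310:370].astype(np.uint8)
cn=max(cv2.findContours(m,0,1)[0],key=cv2.contourArea);(e,_,_)=cv2.fitEllipse(cn);e=np.array(e)+[310,70]
print("crystal",e,plane(c,*e,60))
g=cv2.cvtColor(c["frame"],cv2.COLOR_RGB2GRAY)
print("post",plane(c,574,90,132));print("knob",plane(c,547.5,318,160), "red", plane(c,534,318.5,160))
for z in(109.5+26+6,):
    print("cass", [plane(c,u,v,z).round(1) for u,v in((290,206),(359,207),(292,309),(357,310),(324,258))])
E
```

```text
crystal [340.08084297  94.60897064] [526.39593053 153.36059625  60.        ]
post [632.55761845 153.41558755 132.        ]
knob [624.90286204  47.51427671 160.        ] red [618.37858315  47.18414506 160.        ]
cass [array([498.5,  98.5, 141.5]), array([532.8,  98.1, 141.5]), array([497.7,  37.7, 141.5]), array([534.1,  37.2, 141.5]), array([515.5,  69.7, 141.5])]
```

```bash
python3 plan.py 526 152 100 0 526 152 60 0 526 152 40 0 
```

```text
t 5.57 p [514.4  65.2 109.5] yawY 0.003 q [-9.900e-02  3.940e-01  1.644e+00 -1.000e-03  1.105e+00 -1.020e-01] F [-0.59 -0.43  0.46] M [0.033 0.003 0.006] tau6 0.303 g 0.415
[-0.002  0.001  0.003] [8.68 1.18 0.94]
[-0.002  0.001  0.003] [8.68 1.19 4.94]
[-0.002  0.001  0.003] [8.69 1.19 6.94]
```

move_arm --pt "0 0 0 4.2 0.6 0 0.3" --pt "0 0 0 8.7 1.2 1 0.3" --pt "0 0 0 8.7 1.2 4 0.3" --pt "0 0 0 8.7 1.2 6.2 0.3" --pt "0 0 0 8.7 1.2 6.2 0.3"

```text
time_s: 5.98
eef_pos: [522.8, 151.5, 42.4]
ee_rot: [-0.003, 0.706, 0.708, -0.005]
force: [0.2, 0.5, -1.1]
grip_width: 0.417
```

```bash
python3 plan.py 526 152 38 0;python3 snap.py wrist w10;python3 snap.py side s10
```

```text
t 5.98 p [522.8 151.5  42.4] yawY 0.003 q [ 6.700e-02  5.400e-01  1.618e+00 -1.000e-03  9.950e-01  6.500e-02] F [ 0.2   0.51 -1.14] M [ 0.01  -0.018  0.027] tau6 0.048 g 0.417
[-0.011  0.002  0.003] [0.05 0.32 0.43]
```

View pics/w10.png

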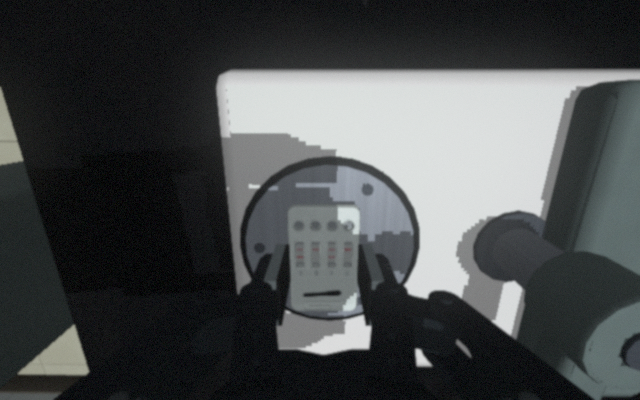

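move_arm --pt "-0.01 0 0 0.05 0.3 0.2 0.3" --pt "-0.01 0 0 0.05 0.3 0.5 0.3" --pt "-0.01 0 0 0.05 0.3 0.5 0.3"

```text
time_s: 6.33
eef_pos: [529.1, 151.1, 42.5]
ee_rot: [0.003, 0.707, 0.707, 0.002]
force: [-1.0, 0.4, -0.8]
grip_width: 0.422
```

```bash
python3 plan.py 526 152 36 0;python3 snap.py wrist w11;python3 - <<'E'
from h import *
c=np.load("w11.npz")
crop(c,230,140,430,330,3,"pics/w11c.png")
hsv=cv2.cvtColor(c["frame"],cv2.COLOR_RGB2HSV).astype(int)
E
```

```text
t 6.33 p [529.1 151.1  42.5] yawY 0.001 q [ 0.066  0.541  1.615 -0.002  0.978  0.066] F [-1.04  0.43 -0.78] M [-0.01   0.037  0.003] tau6 0.0 g 0.422
[0.007 0.001 0.001] [ 0.09 -0.31  0.64]
```

View pics/w11c.png

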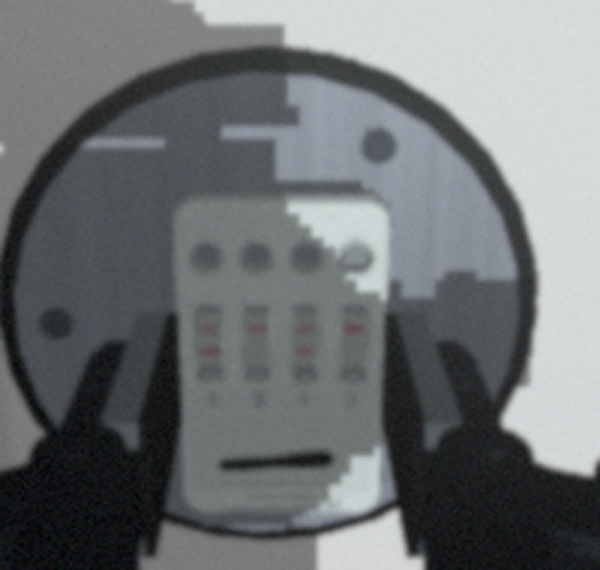

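move_arm --pt "0.005 0 0 0.1 -0.3 0.2 0.3" --pt "0.005 0 0 0.1 -0.3 0.4 0.3" --pt "0.005 0 0 0.1 -0.3 0.4 0.3"

```text
time_s: 6.63
eef_pos: [525.8, 152.3, 38.3]
ee_rot: [0.001, 0.707, 0.708, 0.0]
force: [-0.2, 1.2, -0.1]
grip_width: 0.416
```

```bash
python3 plan.py 526 152 36 0
```

```text
t 6.63 p [525.8 152.3  38.3] yawY 0.001 q [ 0.069  0.545  1.622 -0.002  0.973  0.068] F [-0.18  1.18 -0.15] M [ 0.049 -0.044 -0.005] tau6 0.005 g 0.416
[0.002 0.001 0.001] [-0.03  0.02  0.23]
```

move_arm --pt "0 0 0 0 0 0.1 0.3" --pt "0 0 0 0 0 0.2 0.3" --pt "0 0 0 0 0 0.2 0.3"

```text
time_s: 6.88
eef_pos: [525.7, 152.2, 36.1]
ee_rot: [0.001, 0.707, 0.708, 0.0]
force: [0.4, 0.3, 0.5]
grip_width: 0.421
```

move_arm --pt "0 0 0 0 0 0.1 0.3" --pt "0 0 0 0 0 0.1 0.3"

```text
time_s: 7.05
eef_pos: [525.6, 152.2, 34.9]
ee_rot: [0.001, 0.707, 0.708, -0.0]
force: [-0.2, 0.3, -0.6]
grip_width: 0.416
```

move_arm --pt "0 0 0 0 0 0.08 0.3" --pt "0 0 0 0 0 0.08 0.3"

```text
time_s: 7.22
eef_pos: [525.7, 152.2, 34.1]
ee_rot: [0.001, 0.707, 0.708, -0.0]
force: [0.1, 0.0, -0.0]
grip_width: 0.415
```

move_arm --pt "0 0 0 0 0 0.08 0.3" --pt "0 0 0 0 0 0.08 0.3"

```text
time_s: 7.38
eef_pos: [525.7, 152.3, 33.9]
ee_rot: [0.001, 0.707, 0.708, 0.0]
force: [-2.0, 0.4, 6.3]
grip_width: 0.416
```

Contact at 6 N. Now release.

move_arm --pt "0 0 0 0 0 -0.03 0.6" --pt "0 0 0 0 0 -0.03 0.6" --pt "0 0 0 0 0 -0.03 0.6" --pt "0 0 0 0 0 -1 0.6" --pt "0 0 0 0 0 -3 0.6"

```text
time_s: 7.8
eef_pos: [524.4, 152.2, 62.8]
ee_rot: [-0.0, 0.707, 0.708, -0.002]
force: [0.3, -0.2, 0.2]
grip_width: 0.604
```

move_arm --pt "0 0 0 -2 -1 -4 0.8" --pt "0 0 0 -4 -2 -8 0.8" --pt "0 0 0 -7 -3 -9 0.8" --pt "0 0 0 -7 -3 -9 0.8"

```text
time_s: 8.13
eef_pos: [495.5, 78.8, 157.6]
ee_rot: [0.003, 0.707, 0.707, 0.0]
force: [-0.5, -0.5, -1.5]
grip_width: 0.799
```

```bash
python3 snap.py wrist w12; python3 plan.py
```

```text
t 8.18 p [495.3  80.5 155.6] yawY -0.002 q [-0.071  0.305  1.639 -0.002  1.195 -0.069] F [-0.01  0.52 -0.94] M [ 0.026 -0.001  0.011] tau6 -0.366 g 0.797
```

View pics/w12.png

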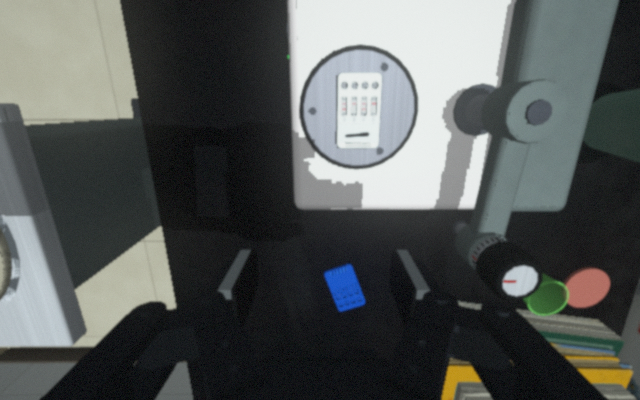

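```bash
python3 - <<'E'
from h import *
c=np.load("w12.npz")
P=np.array([plane(c,u,v,66)[:2] for u,v in((338,72.5),(382,72.5),(380,149),(335,147))]);print(P.round(1),P.mean(0))
print("knob",plane(c,520,281,160),"post",plane(c,538,112,132))
E
```

```text
[[507.9 183. ]
 [543.8 182.9]
 [545.8 120.8]
 [506.1 122.6]] [525.89048118 152.320111  ]
knob [624.60855538  47.75538324 160.        ] post [632.31264162 153.4372592  132.        ]
```

Cassette centre comes out at (525.9,152.3) against the crystal at (526.4,153.4), about 1 mm off. Next is the knob at (624.8,47.6); I'll approach with the wrist wound back so there is room to turn clockwise.

```bash
python3 plan.py 624.8 47.6 170 2.0
```

```text
t 8.18 p [495.3  80.5 155.6] yawY -0.002 q [-0.071  0.305  1.639 -0.002  1.195 -0.069] F [-0.01  0.52 -0.94] M [ 0.026 -0.001  0.011] tau6 -0.366 g 0.797
[-1.000e-03  3.000e-03 -2.002e+00] [-3.28 12.96 -1.41]
```

move_arm --pt "0 0 -2.0 -3.3 13 -1.5 0.7" --pt "0 0 -2.0 -3.3 13 -1.5 0.7" --pt "0 0 -2.0 -3.3 13 -1.5 0.7" --pt "0 0 -2.0 -3.3 13 -1.5 0.7" --pt "0 0 -2.0 -3.3 13 -1.5 0.7"

```text
time_s: 8.6
eef_pos: [627.2, 47.0, 169.3]
ee_rot: [-0.001, 0.452, 0.892, -0.002]
force: [-0.2, 0.7, -0.9]
grip_width: 0.694
```

```bash
python3 plan.py 624.8 47.6 170 2.0
```

```text
t 8.6 p [627.2  47.  169.3] yawY 0.632 q [-0.11   0.572  1.202 -0.003  1.371 -0.741] F [-0.18  0.66 -0.92] M [0.075 0.013 0.03 ] tau6 1.934 g 0.694
[-0.004 -0.002 -1.368] [ 0.19 -0.16 -0.07]
```

move_arm --pt "0 0 -1.37 0.2 -0.15 0 0.6" --pt "0 0 -1.37 0.2 -0.15 0 0.6" --pt "0 0 -1.37 0.2 -0.15 0 0.6" --pt "0 0 -1.37 0.2 -0.15 0 0.6" --pt "0 0 -1.37 0.2 -0.15 0 0.6"

```text
time_s: 9.02
eef_pos: [624.7, 48.8, 168.5]
ee_rot: [-0.002, 0.156, 0.988, -0.001]
force: [-0.1, 0.6, 0.2]
grip_width: 0.599
```

```bash
python3 plan.py 624.8 47.6 170 2.0
```

```text
t 9.02 p [624.7  48.8 168.5] yawY 1.258 q [-0.108  0.567  1.211 -0.003  1.367 -1.365] F [-0.11  0.6   0.21] M [-0.01  -0.001  0.015] tau6 1.99 g 0.599
[-0.002 -0.004 -0.742] [-0.05 -0.11 -0.15]
```

move_arm --pt "0 0 -0.74 -0.05 -0.1 -0.1 0.6" --pt "0 0 -0.74 -0.05 -0.1 -0.1 0.6" --pt "0 0 -0.74 -0.05 -0.1 -0.1 0.6" --pt "0 0 -0.74 -0.05 -0.1 -0.1 0.6" --pt "0 0 -0.74 -0.05 -0.1 -0.1 0.6"

```text
time_s: 9.43
eef_pos: [624.7, 48.6, 168.6]
ee_rot: [-0.003, -0.156, 0.988, -0.0]
force: [0.6, -0.3, 0.6]
grip_width: 0.6
```

move_arm --pt "0 0 -0.12 0 0 0 0.6" --pt "0 0 -0.12 0 0 0 0.6"

```text
time_s: 9.6
eef_pos: [624.5, 49.6, 167.6]
ee_rot: [-0.003, -0.217, 0.976, 0.0]
force: [-0.7, -0.5, -0.0]
grip_width: 0.601
```

```bash
python3 snap.py wrist w13; python3 plan.py 624.8 47.6 170 2.0
```

```text
t 9.65 p [624.5  49.4 167.8] yawY 2.002 q [-1.070e-01  5.690e-01  1.210e+00 -2.000e-03  1.369e+00 -2.108e+00] F [-0.41 -0.54  0.28] M [ 0.018 -0.006  0.005] tau6 -0.886 g 0.6
[ 0.001 -0.007  0.002] [ 0.05 -0.18 -0.22]
```

View pics/w13.png

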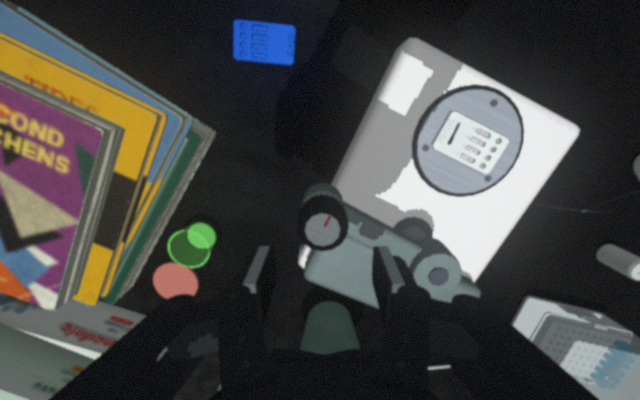

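The wrist view shows the knob top at (323,229), centred between the jaws.

```bash
python3 - <<'E'
from h import *
c=np.load("w13.npz");print(plane(c,323,229,160))
E
python3 plan.py 624.8 47.6 125 2.0 624.8 47.6 112 2
```

```text
[623.24976829  49.21846053 160.        ]
t 9.65 p [624.5  49.4 167.8] yawY 2.002 q [-1.070e-01  5.690e-01  1.210e+00 -2.000e-03  1.369e+00 -2.108e+00] F [-0.41 -0.54  0.28] M [ 0.018 -0.006  0.005] tau6 -0.886 g 0.6
[ 0.001 -0.007  0.002] [ 0.02 -0.19  4.28]
[ 0.001 -0.007  0.002] [ 0.01 -0.19  5.58]
```

move_arm --pt "0 0 0 0 -0.12 2 0.6" --pt "0 0 0 0 -0.12 3.5 0.6" --pt "0 0 0 0 -0.12 4.3 0.6" --pt "0 0 0 0 -0.12 4.3 0.6"

```text
time_s: 9.98
eef_pos: [623.8, 48.7, 122.7]
ee_rot: [-0.005, -0.213, 0.977, 0.001]
force: [0.1, 0.7, -0.5]
grip_width: 0.6
```

```bash
python3 snap.py wrist w14; python3 plan.py 624.2 48.2 113 2.0
```

```text
t 10.03 p [624.5  48.5 124.3] yawY 2.0 q [-1.080e-01  6.050e-01  1.267e+00 -2.000e-03  1.278e+00 -2.107e+00] F [-0.92  0.76  0.27] M [ 0.019 -0.002 -0.031] tau6 0.037 g 0.601
[ 0.002 -0.008 -0.   ] [ 0.03 -0.02  1.13]
```

View pics/w14.png

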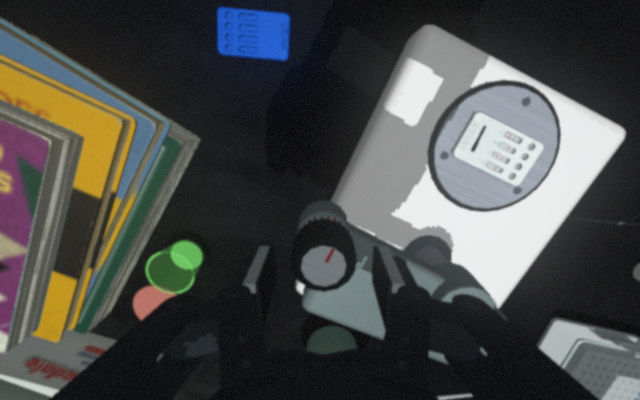

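move_arm --pt "0 0 0 0 0 0.6 0.6" --pt "0 0 0 0 0 1.2 0.6" --pt "0 0 0 0 0 1.2 0.6"

```text
time_s: 10.28
eef_pos: [624.0, 48.6, 111.3]
ee_rot: [-0.005, -0.213, 0.977, 0.0]
force: [-0.3, -0.5, -0.5]
grip_width: 0.6
```

move_arm --pt "0 0 0 0 0 0 0.25" --pt "0 0 0 0 0 0 0.25" --pt "0 0 0 0 0 0 0.25" --pt "0 0 0 0 0 0 0.25" --grip_force 30

```text
time_s: 10.62
eef_pos: [624.0, 48.6, 111.5]
ee_rot: [-0.005, -0.213, 0.977, 0.0]
force: [-0.6, 0.0, 0.7]
grip_width: 0.38
```

```bash
python3 plan.py; python3 snap.py wrist w15
```

```text
t 10.62 p [624.   48.6 111.5] yawY 1.999 q [-1.080e-01  6.170e-01  1.282e+00 -2.000e-03  1.252e+00 -2.107e+00] F [-0.63  0.04  0.68] M [ 0.032  0.138 -0.018] tau6 0.015 g 0.38
```

View pics/w15.png

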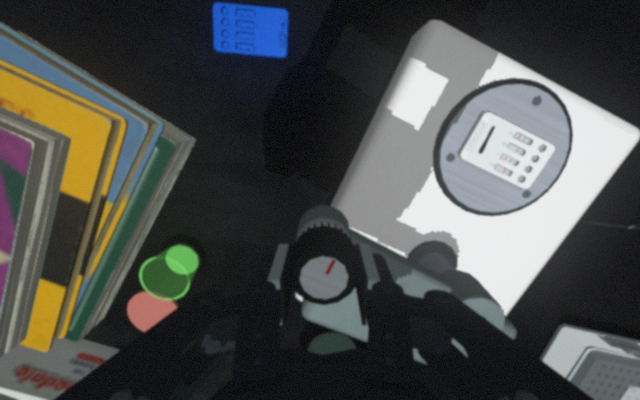

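Knob gripped (0.38, about 34 mm). Next, the arc about the post.

```bash
cat > arc.py <<'E'
import sys,numpy as np
from plan import plan,st
from rig import ctrl
st();s=ctrl.sense();P=np.array([631.5,153.4]);r=105.
d=s["eef_pos"][:2]-P;phi=np.arctan2(-d[1],-d[0]);print("phi",phi,"r",np.hypot(*d))
y0=float(sys.argv[1]);z=float(sys.argv[2])  # yaw = y0+phi
for f in sys.argv[3:]:
    f=float(f);rv,sh=plan(P[0]-r*np.cos(f),P[1]-r*np.sin(f),z,y0+f,s);print(f,rv.tolist()+sh.tolist())
E
python3 arc.py 0.5 111.5 1.40 1.29 1.18 1.07 0.96
```

```text
t 10.67 p [624.   48.6 111.5] yawY 1.999 q [-1.080e-01  6.170e-01  1.282e+00 -2.000e-03  1.252e+00 -2.107e+00] F [-0.66  0.46 -0.5 ] M [0.003 0.097 0.029] tau6 0.014 g 0.383
phi 1.4996780489928436 r 105.03978142378492
1.4 [0.002, -0.009, 0.099, 0.89, 0.55, 0.01]
1.29 [0.002, -0.009, 0.209, 1.81, 1.25, 0.02]
1.18 [0.001, -0.009, 0.319, 2.64, 2.05, 0.03]
1.07 [0.001, -0.009, 0.429, 3.38, 2.94, 0.04]
0.96 [0.0, -0.009, 0.539, 4.02, 3.9, 0.05]
```

move_arm --pt "0 0 0.1 0.89 0.55 0 0.25" --pt "0 0 0.21 1.81 1.25 0 0.25" --pt "0 0 0.32 2.64 2.05 0 0.25" --pt "0 0 0.43 3.38 2.94 0 0.25" --pt "0 0 0.54 4.02 3.9 0 0.25"

```text
time_s: 11.08
eef_pos: [570.9, 67.4, 111.7]
ee_rot: [-0.004, 0.059, 0.998, -0.001]
force: [3.7, 0.6, -5.0]
grip_width: 0.386
```

```bash
python3 arc.py 0.5 111.5 0.85 0.74 0.63 0.52 0.41
```

```text
t 11.08 p [570.9  67.4 111.7] yawY 1.453 q [-0.085  0.51   1.459 -0.002  1.182 -1.538] F [ 3.72  0.64 -5.01] M [ 0.321 -0.616 -0.091] tau6 -1.967 g 0.386
phi 0.9569397430063238 r 105.23395453611263
0.85 [-0.003, -0.008, 0.103, 0.95, 0.61, 0.02]
0.74 [-0.003, -0.008, 0.213, 1.86, 1.31, 0.03]
0.63 [-0.003, -0.008, 0.323, 2.69, 2.12, 0.03]
0.52 [-0.004, -0.008, 0.433, 3.43, 3.0, 0.04]
0.41 [-0.004, -0.008, 0.543, 4.06, 3.97, 0.04]
```

move_arm --pt "0 0 0.1 0.95 0.61 0 0.25" --pt "0 0 0.21 1.86 1.31 0 0.25" --pt "0 0 0.32 2.69 2.12 0 0.25" --pt "0 0 0.43 3.43 3.0 0 0.25" --pt "0 0 0.54 4.06 3.97 0 0.25"

```text
time_s: 11.5
eef_pos: [535.0, 111.6, 111.7]
ee_rot: [-0.004, 0.326, 0.945, -0.002]
force: [3.5, -0.6, -5.9]
grip_width: 0.385
```

```bash
python3 arc.py 0.5 111.5 0.30 0.20 0.10 0.03 0.01
```

```text
t 11.5 p [535.  111.6 111.7] yawY 0.907 q [-0.008  0.452  1.55  -0.002  1.148 -0.914] F [ 3.54 -0.6  -5.89] M [-0.109 -0.771 -0.1  ] tau6 -2.177 g 0.385
phi 0.4088510619359309 r 105.1256063966323
0.3 [-0.007, -0.005, 0.107, 0.97, 0.61, 0.02]
0.2 [-0.007, -0.005, 0.207, 1.8, 1.25, 0.02]
0.1 [-0.007, -0.005, 0.307, 2.56, 1.97, 0.02]
0.03 [-0.007, -0.004, 0.377, 3.05, 2.52, 0.02]
0.01 [-0.007, -0.004, 0.397, 3.18, 2.68, 0.02]
```

move_arm --pt "0 0 0.107 0.97 0.61 0 0.25" --pt "0 0 0.207 1.8 1.25 0 0.25" --pt "0 0 0.307 2.56 1.97 0 0.25" --pt "0 0 0.377 3.05 2.52 0 0.25" --pt "0 0 0.397 3.18 2.68 0 0.25"

```text
time_s: 11.92
eef_pos: [526.6, 152.1, 111.6]
ee_rot: [-0.002, 0.507, 0.862, -0.003]
force: [-0.5, -9.8, -0.5]
grip_width: 0.385
```

```bash
python3 arc.py 0.5 111.5 0 -0.01 -0.02
```

```text
t 11.92 p [526.6 152.1 111.6] yawY 0.508 q [ 0.069  0.455  1.545 -0.003  1.149 -0.438] F [-0.55 -9.76 -0.54] M [-1.665 -0.234  0.059] tau6 0.663 g 0.385
phi 0.012580505461692253 r 104.89641909082617
0.0 [-0.009, -0.001, 0.008, 0.12, 0.05, 0.01]
-0.01 [-0.009, -0.001, 0.018, 0.21, 0.11, 0.01]
-0.02 [-0.009, -0.001, 0.028, 0.3, 0.16, 0.01]
```

move_arm --pt "0 0 0.01 0.15 0.08 0 0.25" --pt "0 0 0.01 0.15 0.08 0 0.25" --pt "0 0 0.01 0.15 0.08 0 0.25"

```text
time_s: 12.17
eef_pos: [526.6, 152.0, 111.6]
ee_rot: [-0.002, 0.51, 0.86, -0.005]
force: [-1.3, -10.0, -1.5]
grip_width: 0.384
```

```bash
python3 arc.py 0.5 111.5 0; python3 snap.py wrist w16;python3 snap.py top t16;python3 snap.py side s16; python3 - <<'E'
from h import *
a=np.load("s16.npz");b=np.load("t16.npz")
crop(a,260,150,400,255,5,"pics/s16c.png")
E
```

```text
t 12.17 p [526.6 152.  111.6] yawY 0.499 q [ 0.07   0.456  1.544 -0.007  1.15  -0.426] F [ -1.34 -10.02  -1.49] M [-1.491  0.027  0.058] tau6 0.05 g 0.384
phi 0.013682451668991466 r 104.87323275957756
0.0 [-0.01, 0.002, -0.001, 0.13, 0.06, 0.01]
```

View pics/s16c.png

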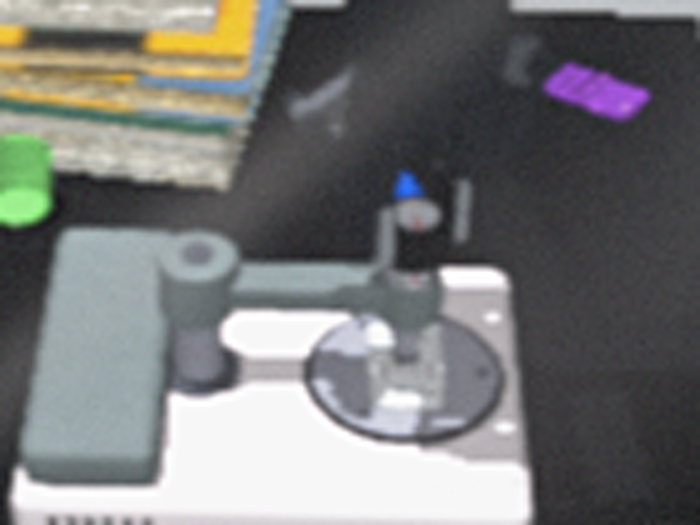

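View pics/w16.png

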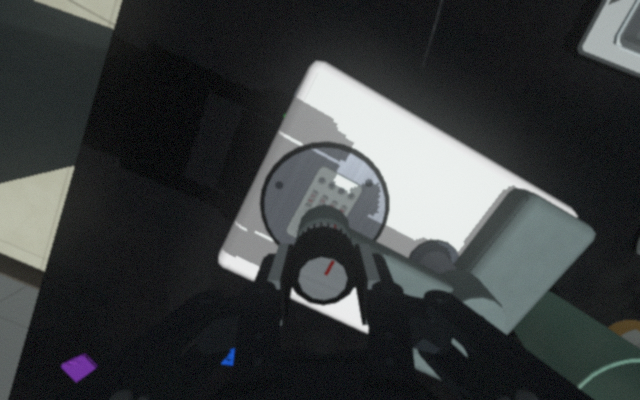

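The arm is at its stop: 10 N reaction and no more motion, with the knob over the deck centre. I'll look closely at the foot gap and collar mark.

```bash
python3 - <<'E'
from h import *
a=dict(np.load("s16.npz"));f=a["frame"].astype(float);a["frame"]=(255*(f/255)**.7).astype(np.uint8)
crop(a,310,180,370,240,10,"pics/s16d.png")
for X in((526.5,153.4,60),(526.5,153.4,66),(526.5,153.4,70),(526.5,153.4,98),(526.5,153.4,125),(526.5,153.4,133),(526.5,153.4,160)):print(X,((proj(a,X)-[310,180])*10).round())
E
```

```text
(526.5, 153.4, 60) [302. 432.]
(526.5, 153.4, 66) [303. 414.]
(526.5, 153.4, 70) [304. 403.]
(526.5, 153.4, 98) [310. 318.]
(526.5, 153.4, 125) [316. 234.]
(526.5, 153.4, 133) [318. 208.]
(526.5, 153.4, 160) [324. 120.]
```

View pics/s16d.png

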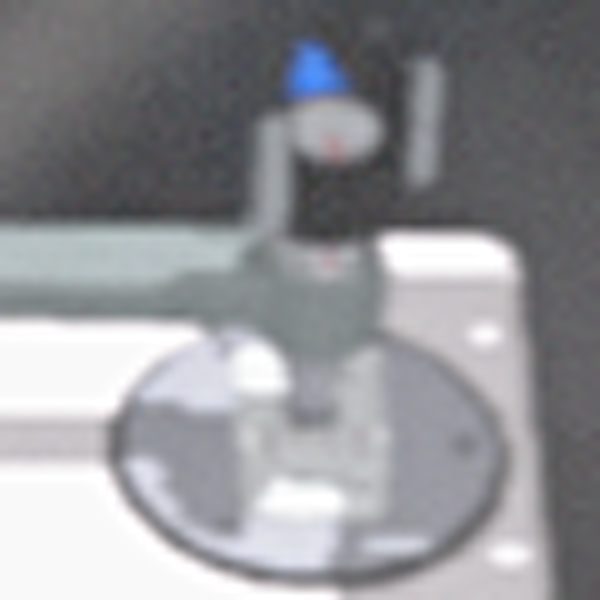

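The side crop shows the red mark on the collar (328,258) in line with the knob's red line (335,147). The foot edge at row 425 puts the gap at only 1 to 3 mm, so I'll turn in steps of about 20° and read the torque each time.

move_arm --pt "0 0 0.12 0 0 0 0.25" --pt "0 0 0.24 0 0 0 0.25" --pt "0 0 0.36 0 0 0 0.25"

```text
time_s: 12.57
eef_pos: [526.3, 151.5, 111.6]
ee_rot: [-0.001, 0.658, 0.753, -0.006]
force: [-3.4, -1.7, -0.9]
grip_width: 0.382
```

```bash
python3 plan.py
```

```text
t 12.57 p [526.3 151.5 111.6] yawY 0.134 q [ 0.07   0.456  1.545 -0.007  1.151 -0.062] F [-3.35 -1.72 -0.89] M [-0.255  0.301  0.103] tau6 -1.835 g 0.382
```

move_arm --pt "0 0 0.12 0.05 0 0 0.25" --pt "0 0 0.24 0.05 0 0 0.25" --pt "0 0 0.36 0.05 0 0 0.25"

```text
time_s: 12.82
eef_pos: [525.9, 151.5, 111.6]
ee_rot: [-0.0, 0.784, 0.621, -0.006]
force: [-3.2, -1.7, -0.3]
grip_width: 0.384
```

```bash
python3 plan.py; python3 snap.py side s17; python3 snap.py wrist w17; python3 plan.py; python3 - <<'E'
from h import *
a=dict(np.load("s17.npz"));f=a["frame"].astype(float);a["frame"]=(255*(f/255)**.7).astype(np.uint8)
crop(a,310,180,370,240,10,"pics/s17d.png")
E
```

```text
t 12.82 p [525.9 151.5 111.6] yawY -0.23 q [ 0.07   0.456  1.545 -0.008  1.152  0.303] F [-3.19 -1.74 -0.33] M [-0.382  0.37   0.064] tau6 -1.802 g 0.384
t 12.92 p [525.9 151.5 111.6] yawY -0.226 q [ 0.07   0.456  1.545 -0.008  1.152  0.299] F [-4.03 -2.67  0.17] M [-0.5    0.363  0.013] tau6 1.538 g 0.385
```

View pics/s17d.png

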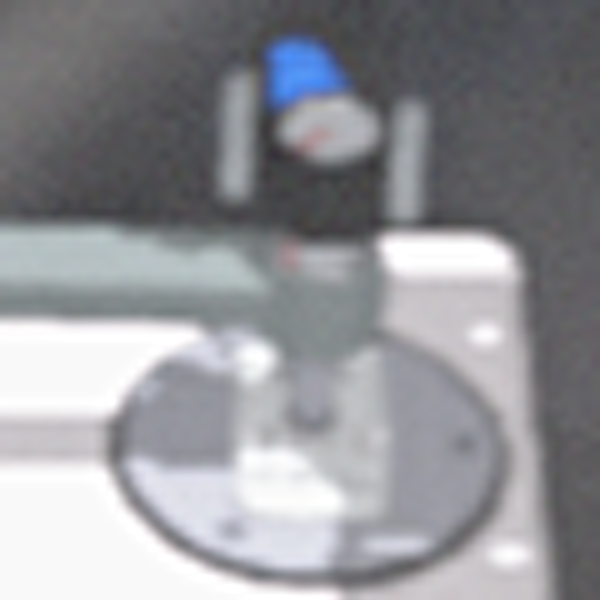

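move_arm --pt "0 0 0.12 0.05 0 0 0.25" --pt "0 0 0.24 0.05 0 0 0.25" --pt "0 0 0.36 0.05 0 0 0.25"

```text
time_s: 13.17
eef_pos: [525.5, 151.6, 111.6]
ee_rot: [0.001, 0.881, 0.473, -0.007]
force: [-4.4, -3.0, 2.1]
grip_width: 0.383
```

```bash
python3 plan.py
```

```text
t 13.17 p [525.5 151.6 111.6] yawY -0.586 q [ 0.071  0.456  1.544 -0.008  1.154  0.66 ] F [-4.38 -3.03  2.06] M [-0.339  0.577  0.145] tau6 -1.83 g 0.383
```

move_arm --pt "0 0 0.12 0.03 0 0 0.25" --pt "0 0 0.24 0.03 0 0 0.25" --pt "0 0 0.36 0.03 0 0 0.25"

```text
time_s: 13.42
eef_pos: [525.2, 151.8, 111.7]
ee_rot: [0.002, 0.952, 0.307, -0.007]
force: [-4.5, -0.4, 3.0]
grip_width: 0.389
```

```bash
python3 plan.py
```

```text
t 13.42 p [525.2 151.8 111.7] yawY -0.947 q [ 0.071  0.456  1.544 -0.008  1.155  1.021] F [-4.54 -0.36  2.96] M [-0.079  0.696  0.223] tau6 -1.696 g 0.389
```

The torque is climbing, so I'll pause and look at the marks.

```bash
python3 snap.py side s18; python3 plan.py; python3 snap.py wrist w18;python3 plan.py; python3 - <<'E'
from h import *
a=dict(np.load("s18.npz"));f=a["frame"].astype(float);a["frame"]=(255*(f/255)**.7).astype(np.uint8)
crop(a,310,180,370,240,10,"pics/s18d.png")
E
```

```text
t 13.47 p [525.3 151.8 111.8] yawY -0.954 q [ 0.071  0.456  1.544 -0.008  1.155  1.028] F [-5.58 -1.69  2.7 ] M [-0.198  0.709  0.117] tau6 -0.431 g 0.384
t 13.52 p [525.3 151.8 111.7] yawY -0.943 q [ 0.071  0.456  1.544 -0.008  1.155  1.018] F [-5.85  0.06  2.62] M [-0.138  0.795  0.121] tau6 1.627 g 0.381
```

View pics/s18d.png

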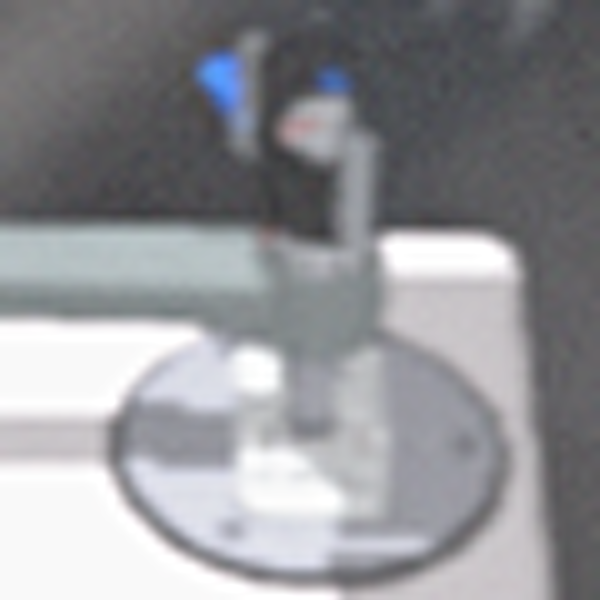

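View pics/w18.png

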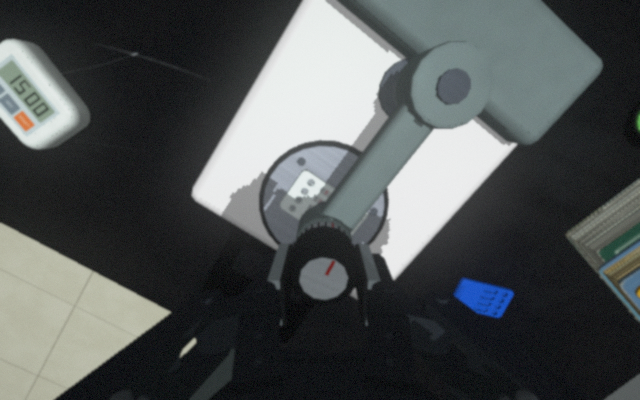

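The paused torque is now 0.12, up from 0.01, so the foot is bearing. Now single small steps.

move_arm --pt "0 0 0.12 0.0 0 0 0.25" --pt "0 0 0.12 0.0 0 0 0.25"

```text
time_s: 13.68
eef_pos: [525.1, 151.9, 111.8]
ee_rot: [0.002, 0.968, 0.252, -0.007]
force: [-3.8, 0.8, 2.5]
grip_width: 0.382
```

```bash
python3 plan.py
```

```text
t 13.68 p [525.1 151.9 111.8] yawY -1.061 q [ 0.071  0.456  1.544 -0.008  1.155  1.135] F [-3.83  0.79  2.47] M [ 0.004  0.504 -0.014] tau6 1.404 g 0.382
```

move_arm --pt "0 0 0.12 0.0 0 0 0.25" --pt "0 0 0.12 0.0 0 0 0.25"

```text
time_s: 13.85
eef_pos: [525.0, 152.0, 111.7]
ee_rot: [0.003, 0.981, 0.195, -0.007]
force: [-2.8, 0.5, 0.5]
grip_width: 0.38
```

```bash
python3 plan.py
```

```text
t 13.85 p [525.  152.  111.7] yawY -1.178 q [ 0.071  0.456  1.544 -0.008  1.155  1.252] F [-2.83  0.46  0.54] M [ 0.099  0.402 -0.076] tau6 1.382 g 0.38
```

```bash
python3 snap.py side s19; python3 plan.py; python3 snap.py wrist w19; python3 - <<'E'
from h import *
a=dict(np.load("s19.npz"));f=a["frame"].astype(float);a["frame"]=(255*(f/255)**.7).astype(np.uint8)
crop(a,320,185,360,215,16,"pics/s19d.png")
a=dict(np.load("w19.npz"));f=a["frame"].astype(float);a["frame"]=(255*(f/255)**.6).astype(np.uint8)
crop(a,270,190,380,310,5,"pics/w19d.png")
a=dict(np.load("w18.npz"));f=a["frame"].astype(float);a["frame"]=(255*(f/255)**.6).astype(np.uint8)
crop(a,270,190,380,310,5,"pics/w18d.png")
E
```

```text
t 13.9 p [525.  152.  111.7] yawY -1.174 q [ 0.071  0.456  1.544 -0.007  1.155  1.248] F [-2.72 -0.67 -0.24] M [ 0.112  0.424 -0.019] tau6 0.706 g 0.379
```

View pics/s19d.png

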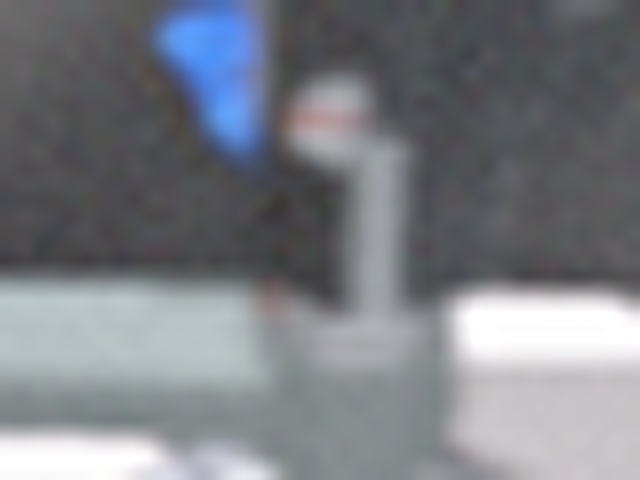

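View pics/w19d.png

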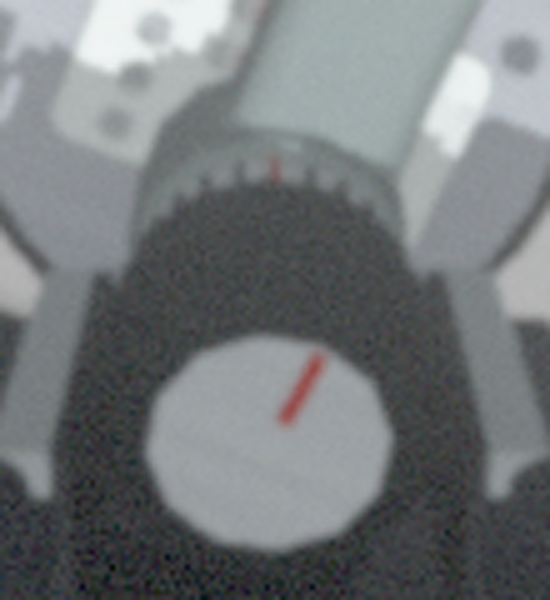

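View pics/w18d.png

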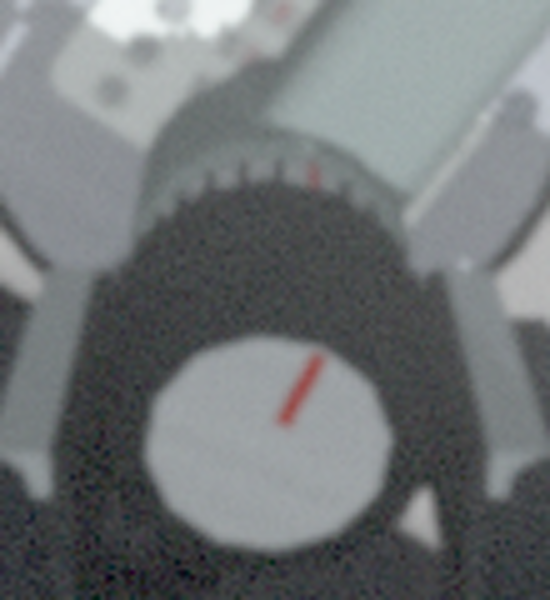

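The wrist view shows the collar's red mark against the knob line. It shifted from (313,173) to (275,168) while the knob kept its place in the jaws, so the clutch is slipping. I'll calibrate against the unslipped view w17.

```bash
python3 - <<'E'
from h import *
ims=[]
for n in("w16","w17"):
    f=np.load(n+".npz")["frame"].astype(float);i=(255*(f/255)**.6).astype(np.uint8)[190:310,270:380,::-1]
    ims.append(cv2.resize(i,None,fx=3.6,fy=3.6,interpolation=cv2.INTER_CUBIC))
cv2.imwrite("pics/cmp.png",np.hstack(ims))
# project collar top rim (r=15,z=133) & knob line into each view; report red pixels as angles
for n in("w16","w17","w18","w19"):
    c=np.load(n+".npz");hsv=cv2.cvtColor(c["frame"],cv2.COLOR_RGB2HSV).astype(int)
    m=((hsv[...,1]>90)&((hsv[...,0]<10)|(hsv[...,0]>170))&(hsv[...,2]>50))
    a=np.argwhere(m[235:290,305:345])+[235,305];b=np.argwhere(m[205:235,290:350])+[205,290]
    C=np.array([526.,152.5])
    k=np.array([plane(c,u,v,160)[:2] for v,u in a]);q=np.array([plane(c,u,v,129)[:2] for v,u in b])
    vx=cv2.fitLine(k.astype(np.float32),2,0,.01,.01).ravel()[:2]
    d=k.mean(0)-C; vx=vx*np.sign(vx@d)
    e=(q.mean(0)-C) if len(q) else np.array([np.nan]*2)
    print(n,len(a),len(b),"knob",np.degrees(np.arctan2(vx[1],vx[0])).round(1),k.mean(0).round(1),"collar",np.degrees(np.arctan2(e[1],e[0])).round(1),e.round(1))
E
```

```text
w16 41 0 knob 92.8 [526.6 159.4] collar nan [nan nan]
w17 40 0 knob 50.4 [530.7 157.7] collar nan [nan nan]
w18 40 0 knob 10.0 [532.4 153.7] collar nan [nan nan]
w19 40 0 knob -2.4 [532.4 152.4] collar nan [nan nan]
```

View pics/cmp.png

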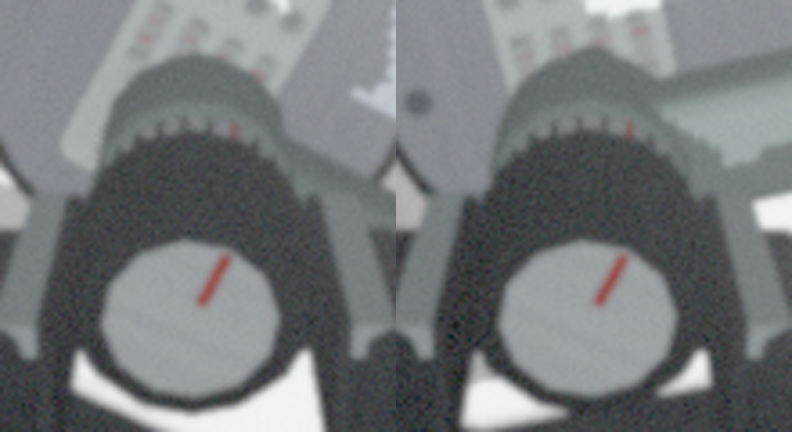

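```bash
cat > slip.py <<'E'
from h import *
import sys
def slip(n):
    c=np.load(n+".npz");f=c["frame"].astype(int)
    e=f[...,0]-(f[...,1]+f[...,2])/2
    w=e[216:233,300:346].copy();w[w<12]=0
    ys,xs=np.mgrid[216:233,300:346];u,v=(xs*w).sum()/w.sum(),(ys*w).sum()/w.sum()
    a=np.argwhere(e[240:290,305:345]>40)+[240,305]
    k=np.array([plane(c,x,y,160)[:2] for y,x in a]);vx=cv2.fitLine(k.astype(np.float32),2,0,.01,.01).ravel()[:2]
    C=np.array([526.,152.5]);vx*=np.sign(vx@(k.mean(0)-C))
    q=plane(c,u,v,132)[:2]-C
    A=np.degrees(np.arctan2(vx[1],vx[0]));B=np.degrees(np.arctan2(q[1],q[0]))
    print(n,"px",u.round(1),v.round(1),"r",np.hypot(*q).round(1),"knob",A.round(1),"collar",B.round(1),"diff",(B-A).round(1))
for n in sys.argv[1:]:slip(n)
E
python3 slip.py w16 w17 w18 w19
```

```text
w16 px 334.6 226.2 r 16.5 knob 93.6 collar 93.5 diff -0.1
w17 px 334.4 225.7 r 16.6 knob 50.4 collar 53.9 diff 3.5
w18 px 332.4 225.0 r 16.3 knob 9.6 collar 18.6 diff 9.0
w19 px 324.5 223.5 r 16.4 knob -3.0 collar 22.0 diff 25.0
```

The slip was 0° in w16 and is now about 23° (0.4 rad), which is one click. The torque has fallen to about 0, so it sits in the detent. Let go.

move_arm --pt "0 0 0 0 0 0 0.6" --pt "0 0 0 0 0 0 0.6" --pt "0 0 0 0 0 0 0.6" --pt "0 0 0 0 0 -1 0.6" --pt "0 0 0 0 0 -3 0.6"

```text
time_s: 14.37
eef_pos: [524.5, 152.1, 140.8]
ee_rot: [0.002, 0.98, 0.198, -0.009]
force: [-0.1, -0.9, -0.9]
grip_width: 0.599
```

```bash
python3 plan.py; python3 snap.py wrist w20
```

```text
t 14.37 p [524.5 152.1 140.8] yawY -1.172 q [ 0.071  0.425  1.508 -0.007  1.226  1.246] F [-0.09 -0.86 -0.9 ] M [ 0.017 -0.035  0.048] tau6 -0.015 g 0.599
```

View pics/w20.png

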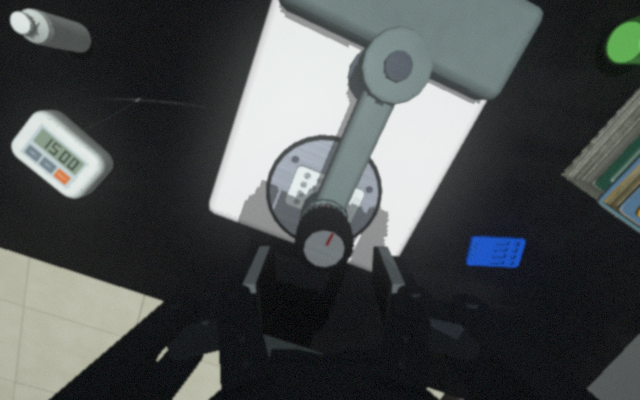

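move_arm --pt "0 0 0 0 0 -3 0.6" --pt "0 0 0 0 0 -6 0.6" --pt "0 0 0 -1 0 -7 0.6" --pt "0 0 0 -1 0 -7 0.6"

```text
time_s: 14.75
eef_pos: [519.0, 149.0, 220.0]
ee_rot: [0.003, 0.98, 0.198, -0.002]
force: [-0.1, -0.1, -0.8]
grip_width: 0.594
```

```bash
python3 plan.py; python3 snap.py side s21; python3 snap.py wrist w21; python3 - <<'E'
from h import *
def cr(n,x0,y0,x1,y1,s):
    f=np.load(n+".npz")["frame"].astype(float);i=(255*(f/255)**.6).astype(np.uint8)[y0:y1,x0:x1,::-1]
    return cv2.resize(i,None,fx=s,fy=s,interpolation=cv2.INTER_CUBIC)
cv2.imwrite("pics/w20c.png",cr("w20",290,185,365,280,6))
cv2.imwrite("pics/s21c.png",cr("s21",310,180,370,240,10))
E
```

```text
t 14.75 p [519. 149. 220.] yawY -1.171 q [ 0.066  0.337  1.422 -0.007  1.385  1.239] F [-0.13 -0.1  -0.79] M [0.039 0.027 0.023] tau6 -0.068 g 0.594
```

View pics/w20c.png

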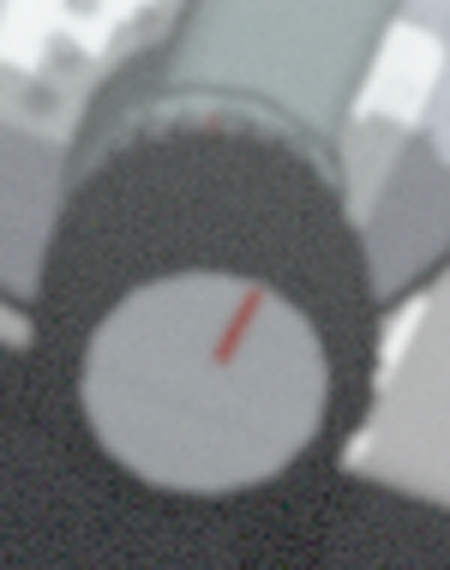

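View pics/s21c.png

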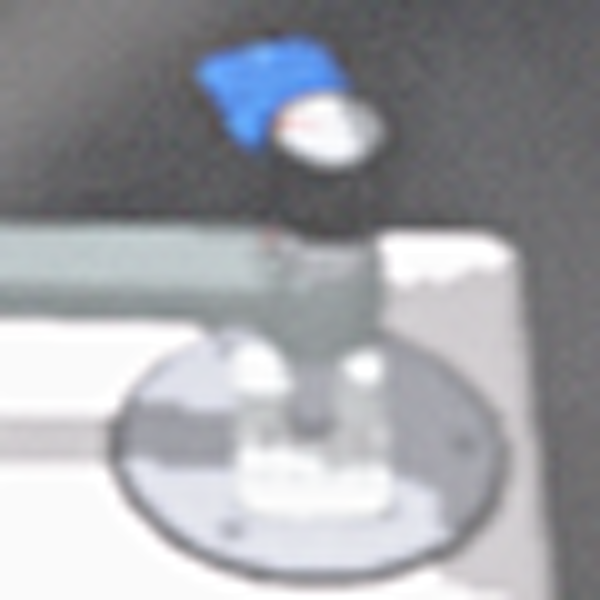

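```bash
python3 - <<'E'
from h import *
c=np.load("w20.npz");o=lambda x,y:(290+x/6-.4,185+y/6-.4)
a=plane(c,*o(220,360),160)[:2];b=plane(c,*o(260,290),160)[:2];K=plane(c,*o(205,381),160)[:2];d=b-a
for C in (np.array([526.,152.5]),K):
    q=plane(c,*o(212,122),132)[:2]-C
    A=np.degrees(np.arctan2(d[1],d[0]));B=np.degrees(np.arctan2(q[1],q[0]));print(K,A,B,B-A,np.hypot(*q))
E
```

```text
[526.18499588 153.05157066] -4.206558246547932 21.604913769174555 25.811472015722487 16.37026833237291
[526.18499588 153.05157066] -4.206558246547932 20.012366057020404 24.218924303568336 16.001359384377274
```

The slip holds at about 24° (0.42 rad) after letting go. The knob axis is at (526.2,153.1), straight over the crystal, and the gripper is clear. Handing in.

```bash
python3 -c "
from rig import job
print(job.finish_job())"
```

```text
the job is handed in; nothing more can be done
None
```

The job is done and handed in at about 15 s of the 72 s allowed. The cassette is on the crystal, the press arm is at its stop and the clutch has clicked once. No verdict was reported.

- **Cassette:** I laid the white cassette on the deck with about 6 N. Its centre measured about 1 mm from the crystal before the arm came over it.
- **Press arm:** I swung the arm in by the gripped knob until it met its stop at about 10 N. After I let go, the knob axis measured within 0.5 mm of the crystal.
- **Clutch:** I turned the knob clockwise until the foot bore on the cassette, with the paused torque up from about 0.01 to 0.12 N m. Then the clutch gave one click and the torque fell to about 0. The knob and collar marks stayed about 24° (0.42 rad) apart after I let go, inside the 0.25 to 1.1 rad window.
- **Foot force:** I did not measure it directly. I take it to be over 10 N because the torque had climbed to the slip value.
- **Disagreement:** the finger tips stood about 26 to 30 mm above where the reported TCP put them when half closed. I set heights by feeling for contact instead.

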